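Clear and set the disc scribing jig, then load the clay discs

TASK

Get the scribing jig ready: with the scraper block, not with the fingers, sweep all the dry clay chips off the bed into the trough at its end, then stand the scraper upright on the middle of its cork mat. Next turn the knob, in as many small turns as it takes, until the pointer is exactly in line with the thin upright fin (not the round button), and let go. Only then lay every clay disc flat on the jig's bed, side by side and wholly on the bed, and leave the other things on the table as they are.

Things in the scene. Friction and masses are not known exactly. Their poses are not given: they have to be found in the camera images.
- jig: Scribing jig fixed to the table. Origin: middle of its aluminium bed, at table height; z up. Bed surface z = 35 mm, clear area x -80..80, y -100..100 mm. Lips 10 mm thick, top z = 47 mm, stand along both x sides and the +y end; the -y end is open and drops into the trough. Along the +x side runs the rail block: x 90..152, y -150..85, top z = 35 mm.
- set_knob (a joint): Setting knob's angle (rad), -5..5, positive anticlockwise from above; drives the pointer 8 mm toward jig +y per rad. Black, upright axis at jig x = 122, y = -115 mm: disc 44 mm across (z 37..47 mm), on it a grip bar 44 long, 14 thick, 26 mm tall (z 47..73 mm). Light friction (0.04 N m); stays where left.
- knob_top (a point): Centre of the top of the knob's grip bar, on the knob's axis, z = 73 mm; its x axis runs along the bar and turns with it.
- pointer_tip (a point): Tip of the thin brass pointer (2.5 mm wide) that sticks out toward jig +x from the dark steel carriage (22 x 30 x 20 mm) on the rail; jig x = 132, z = 46 mm. Its axes are those of the jig; it slides along jig y, -40..40 mm.
- mark_fin: The mark: thin upright brass fin 16 (x) x 3 (y) x 15 mm tall on a 16 x 12 x 3 mm foot, fixed on the rail's white scale at jig x = 142 mm. Origin under its middle; axes as the jig's. The pointer is on it when its tip has the same jig y. (On the other side of the pointer is a round brass button, 14 mm across, 9 mm tall: not the mark.)
- round_stop: NOT the mark: round brass button 14 mm across, 9 mm tall, fixed on the same scale on the other side of the pointer. Origin under its centre.
- trough (a point): Middle of the trough's floor (jig x 0, y -135, z 6 mm). Dark trough at the bed's -y end: inside x -80..80, y -170..-100 mm in the jig's frame, floor z = 6 mm, outer walls' top z = 47 mm.
- scraper: Wooden scraper block. Base 90 (x) x 34 (y) x 22 mm tall, with an upright grip fin 70 (x) x 18 (y) x 34 mm on top (total height 56 mm). Origin: centre of the underside. It wipes with its long 90 mm side faces; stands upright on its mat at the start; about 0.14 kg.
- mat: Cork mat 150 (x) x 110 (y) x 6 mm, the scraper's place, fixed. Origin: centre of the underside; top at z = 6 mm.
- ware_board: Plywood ware board 200 (x) x 180 (y) x 6 mm, fixed, on which the discs lie at the start. Origin: centre of the underside; top z = 6 mm. Mat and board may be on either side of the jig.
- chip0: Dry clay chip, a crumb 13 to 24 mm wide and 8 to 11 mm thick, at the start on the jig's bed. Origin: centre of its underside as built. 3 to 5 chips are present.
- chip1: Dry clay chip, a crumb 13 to 24 mm wide and 8 to 11 mm thick, at the start on the jig's bed. Origin: centre of its underside as built. 3 to 5 chips are present.
- chip2: Dry clay chip, a crumb 13 to 24 mm wide and 8 to 11 mm thick, at the start on the jig's bed. Origin: centre of its underside as built. 3 to 5 chips are present.
- chip3: Dry clay chip, a crumb 13 to 24 mm wide and 8 to 11 mm thick, at the start on the jig's bed. Origin: centre of its underside as built. 3 to 5 chips are present.
- chip4: Dry clay chip, a crumb 13 to 24 mm wide and 8 to 11 mm thick, at the start on the jig's bed. Origin: centre of its underside as built. 3 to 5 chips are present.
- disc0: Pale dry clay disc 40 mm across, 12 mm thick, lying flat. Origin: centre of the underside. 3 or 4 discs are present.
- disc1: Pale dry clay disc 40 mm across, 12 mm thick, lying flat. Origin: centre of the underside. 3 or 4 discs are present.
- disc2: Pale dry clay disc 40 mm across, 12 mm thick, lying flat. Origin: centre of the underside. 3 or 4 discs are present.
- disc3: Pale dry clay disc 40 mm across, 12 mm thick, lying flat. Origin: centre of the underside. 3 or 4 discs are present.
- cone: Small terracotta pointed cone, 18 mm across, 30 mm tall, standing on the ware board among the discs. Bystander, leave alone. Origin: centre of its underside as built.
- glaze_bowl: White bowl of yellow glaze, 110 mm across, 45 mm high. Bystander, leave alone. Origin: centre of its underside as built.
- petri: Clear shallow dish, 90 mm across, 12 mm high. Bystander, leave alone. Origin: centre of its underside as built.
- brush: Paint brush 180 mm long, lying. Bystander, leave alone. Origin: centre of its underside as built (its middle).
- stub: Yellow crayon stub 12 mm thick, 35 mm long, lying. Bystander, leave alone. Origin: centre of its underside as built.
Things that resemble listed ones, but are neither listed nor needed, are in the scene too. Leave any orange or purple look-alike of the disc0 alone. What is shaped like the disc1 but turquoise is not meant.

How it is judged:
On the way, in this order (a step that is already met when the one before it is completed fails the run):
1. all chips present lie in the trough (x of chip0 in the frame of jig between -0.085 and 0.085 m and y of chip0 in the frame of jig between -0.172 and -0.098 m and z of each of chip0, chip1, chip2, chip3, chip4 in the frame of jig below 0.028 m and x of chip1 in the frame of jig between -0.085 and 0.085 m and y of chip1 in the frame of jig between -0.172 and -0.098 m and x of chip2 in the frame of jig between -0.085 and 0.085 m and y of chip2 in the frame of jig between -0.172 and -0.098 m and x of chip3 in the frame of jig between -0.085 and 0.085 m and y of chip3 in the frame of jig between -0.172 and -0.098 m and x of chip4 in the frame of jig between -0.085 and 0.085 m and y of chip4 in the frame of jig between -0.172 and -0.098 m), for 0.2 s.
2. the scraper stands upright on its mat, released (x of scraper in the frame of mat between -0.04 and 0.04 m and y of scraper in the frame of mat between -0.035 and 0.035 m and z of scraper in the frame of mat between 0.002 and 0.011 m and angle between scraper's own z axis and vertical below 0.1 rad and contact force between the fingers and scraper below 0.1 N), for 0.2 s.
3. the pointer is in line with the fin within 2 mm, the knob still and released (y of pointer_tip in the frame of mark_fin between -0.002 and 0.002 m and velocity of joint set_knob between -0.05 and 0.05 rad/s and contact force between the fingers and jig below 0.1 N), for 0.2 s.
4. all discs present lie flat on the bed, released (x of disc0 in the frame of jig between -0.064 and 0.064 m and y of disc0 in the frame of jig between -0.083 and 0.084 m and z of disc0 in the frame of jig between 0.031 and 0.039 m and angle between each of disc0, disc1, disc2, disc3's own z axis and vertical below 0.12 rad and linear speed of each of disc0, disc1, disc2, disc3 below 0.02 m/s and contact force between the fingers and disc0 below 0.1 N and x of disc1 in the frame of jig between -0.064 and 0.064 m and y of disc1 in the frame of jig between -0.083 and 0.084 m and z of disc1 in the frame of jig between 0.031 and 0.039 m and contact force between the fingers and disc1 below 0.1 N and x of disc2 in the frame of jig between -0.064 and 0.064 m and y of disc2 in the frame of jig between -0.083 and 0.084 m and z of disc2 in the frame of jig between 0.031 and 0.039 m and contact force between the fingers and disc2 below 0.1 N and x of disc3 in the frame of jig between -0.064 and 0.064 m and y of disc3 in the frame of jig between -0.083 and 0.084 m and z of disc3 in the frame of jig between 0.031 and 0.039 m and contact force between the fingers and disc3 below 0.1 N), for 0.2 s.
At the end, for the whole second after the job is handed in: Chips in the trough; scraper upright on its mat, centre within 40 mm (mat x) and 35 mm (mat y) of the middle; pointer tip within 2 mm of the fin's middle along the rail; discs flat on the bed, at rest, centres |x| < 64 mm, y -83 to 84 mm; all released (all of step 1 and all of step 2 and all of step 3 and all of step 4); the robot touches nothing.
It fails at once if the fingers touch a chip (over 0.5 N) (contact force between the fingers and chip0 above 0.5 N or contact force between the fingers and chip1 above 0.5 N or contact force between the fingers and chip2 above 0.5 N or contact force between the fingers and chip3 above 0.5 N or contact force between the fingers and chip4 above 0.5 N).
It fails at once if a bystander is moved more than 30 mm (distance of any of cone, glaze_bowl, petri, brush, stub from where it was at the start of the episode above 0.03 m).
Of chip0, chip1, chip2, chip3, chip4 only 3 to 5 are there at a start; the rules pass over those that are not, and their reading is None.
Of disc0, disc1, disc2, disc3 only 3 to 4 are there at a start; the rules pass over those that are not, and their reading is None.
At some moment in a run one of disc0, disc1, disc2, disc3 may be knocked a few centimetres aside while the robot is not near it.
Once in a run the grip may slacken for a moment while it holds something.
It also fails if it takes over 210 s, if anything falls off the work surface, if the arm or the gripper's body presses on something with over 40 N, if the wrist force passes 120 N, or if a joint passes its speed limit or range.

ROBOT

A 6-joint arm with a two-finger parallel gripper is mounted at the origin on the work surface. World frame = base frame: x ahead of the robot, y to its left, z up, the work surface at z = 0. Lengths are in m, angles in rad, forces in N, time in s.
With the tool pointing down it reaches from about 0.275 to 0.775 m from the base axis. Payload 14.6 kg.
Tool frame: the origin (TCP) lies at the very end of the fingers, on their centre line; the grasp point (between the pads) lies 19 mm behind it; z points along the fingers, y is the line along which they close (so a half turn about z gives the same grasp; the last joint's range is limited). The gripper opens to 85 mm and grips with 20 to 120 N. Pads are 22 mm wide; open, the fingers measure 114 mm over their backs; the gripper's body (76 mm by 85 mm) begins 54 mm behind the grasp point. The pads swing forward as they close: fully open they stand 13 mm farther back than shut.
Start: joints at [-1.34, 0.263, -0.048, 1.259, 0, 1.415], TCP at [0.198, -0.486, 0.231] pointing down, gripper open.
Joint ranges: [-2.65, 2.65], [-0.89, 1.7], [-1.18, 1.37], [-2.13, 2.11], [-1.35, 1.29], [-3.14, 3.14]. Speed limits (rad/s): [1.89, 1.89, 2.57, 2.79, 3.14, 3.14].

INTERFACE

Orientations are given as a unit quaternion [x, y, z, w].
In Python, from station import env gives the robot as it stands.
- The arm moves only by the tool step_arm, never from a script. Its argument "rows" is a list of rows, each an object with "travel": the shift along the world's x, y, z scaled (see below), a list of three; "delta_rot": the turn, a rotation vector about the world's x, y, z scaled (see below), a list of three; "grip": the opening, from -1 (shut) to 1 (fully open). A call has 1 to 10 rows; each row shifts and turns the commanded pose from where the row before left it; what a row does not reach is not made up. The controller multiplies each number of a shift by 30 mm and each number of a turn by 5 degrees. A row lasts 1/8 s, in which the tool goes at most 62.5 mm and 10.7 degrees, less where a joint would pass 70% of its speed; a pose out of reach is approached as far as the arm can. A call with a number of a shift or a turn outside -1 to 1 is refused whole. A call with a gripper value outside its range is refused whole. The fingers move at their own pace and stop on an object; "newtons" is the grip in N (left out, the last holds). Time passes only in rows, so rows that do not move let the fingers close. It gives the time, the measured TCP pose, the force, the opening and the grip force at its end, in the units of the state.
- env.observe(): the state, without advancing time (a new reading comes with each control period).
- env.read_camera(name): name is "scene" or "top" or "wrist"; returns (picture, depth): 384x512x3 uint8, red, green, blue; 384x512 float32, m along the optical axis (not along the pixel's ray), 0 where there is no reading.
- env.camera_info(name): a dict with "vertical_fov" (degrees; the focal length in pixels is half the picture's height over the tangent of half this angle, whatever the lens; pixels are square), "cx", "cy" (the principal point, pixels), "cam_to_world" (4x4, takes a point from camera to world coordinates). Camera axes: x right, y up, looking along -z (the intrinsics and any distortion apply to the point x, -y, -z); pixel columns grow to the right and rows downward; lengths in m; the calibration is good to about 2 mm. A picture is of the moment at which its call begins: read the wrist's pose just before it. camera_info takes no time and is no camera call; for the wrist camera it gives the pose at the moment of the call.
- env.close_job(): hands the job in; it is judged then, once.
Trained networks look in the newest picture that a camera, given by its name, has taken for a name from the list of things; names that differ only in an ending like _2 or _b are one class to them, and where a whole thing is asked for, a point or a joint stands for the part that bears it (a point fixed in the world has none). Each returns a list of dicts, best first, with "p" (0 to 1); they miss things now and then, are a little off and sometimes report something else, mostly with a low value. They report only what shows in the picture. A call takes as long as a camera call. They do not tell look-alikes from the thing itself.
- env.search_frame(camera, name): "pixel" ([column, row] in pixels, amid what is visible of it).
- env.outline_of(camera, name): "region" (384x512 bool, what is visible of it) and "pixel" ([column, row] in pixels, amid what is visible of it).
The state is a dict: "t": time; "joint_positions": joint angles; "joint_vel": joint speeds; "effort": joint torques, N m; "eef_pos": TCP position; "orientation": TCP orientation; "wrist_force": force on the tool from outside, world axes, zero at the start; "wrist_torque": the same for the moment, N m; "grip_width": opening from 0.0 (shut) to 1.0 (fully open); "grasp_force": force on a finger pad.
Only numpy, scipy, OpenCV 4.12 (cv2) and the standard library are available. Lean on these libraries where they do the work, as an engineer would, in place of code of your own. Each camera call takes 0.05 s, during which the arm holds its last target. There are 200 camera calls.

## Working session

There is one attempt and no reset: what is moved stays moved. The work goes in short steps, Python scripts to look and compute and a tool call to move; the robot and the scene stay as the last step left them, time stands still between calls to the robot, and variables do not carry over. Pictures are saved under pics/ and viewed, at most 14 in all, crops included, and the job is handed in when it is done.

Besides the shell and the picture viewer there is one more tool, called in YAML: its name, and indented under it one key for each argument. step_arm: Moves the arm, as the interface text tells. Its arguments: {"type":"object","properties":{"rows":{"type":"array"},"newtons":{"type":"number"}},"required":["rows"]}

```bash
mkdir -p pics; ls
cat > h.py <<'E'
import numpy as np,cv2,json
from station import env
def K(n):
    i=env.camera_info(n); return i,192/np.tan(np.radians(i['vertical_fov'])/2)
def pix2w(n,u,v,d=None,z=None,i=None):
    if i is None: i=env.camera_info(n)
    f=192/np.tan(np.radians(i['vertical_fov'])/2); T=np.array(i['cam_to_world'])
    r=np.array([(u-i['cx'])/f,-(v-i['cy'])/f,-1.0])
    if d is None:
        w=T[:3,:3]@r; d=(z-T[2,3])/w[2]
    return (T@np.r_[r*d,1])[:3]
def shot(n,name):
    i=env.camera_info(n); p,d=env.read_camera(n)
    cv2.imwrite('pics/'+name+'.png',p[:,:,::-1]); np.savez('pics/'+name,p=p,d=d); return p,d,i
def cloud(d,i):
    f=192/np.tan(np.radians(i['vertical_fov'])/2); T=np.array(i['cam_to_world'])
    v,u=np.mgrid[:384,:512]
    c=np.stack([(u-i['cx'])/f*d,-(v-i['cy'])/f*d,-d,np.ones_like(d)],-1)
    return (c@T.T)[...,:3]
E
python3 - <<'E'
from h import *
print(env.observe())
for n in ['scene','top','wrist']:
    i=env.camera_info(n); print(n,i)
a,d,_=shot('scene','s0'); b,d2,_=shot('top','t0')
cv2.imwrite('pics/st0.png',cv2.resize(b[:,:,::-1],(798,598),interpolation=cv2.INTER_CUBIC))
E
```

```text
pics
{'t': 0.0, 'joint_positions': array([-1.34028616e+00,  2.63526812e-01, -4.89382448e-02,  1.25937854e+00,
       -3.32356978e-05,  1.41551667e+00]), 'joint_vel': array([-1.22602575e-03, -7.75077427e-05, -5.49887160e-04,  1.16036310e-03,
        3.56101355e-04, -1.00736871e-03]), 'effort': array([-1.32346333e-03, -6.37604713e+01,  3.84562790e+01,  1.37292361e-02,
       -5.78700019e-05,  4.94160105e-06]), 'eef_pos': array([ 0.19748699, -0.48615086,  0.23082259]), 'orientation': array([ 9.81453254e-01,  1.91700900e-01, -3.62981299e-05, -5.22640134e-04]), 'wrist_force': array([-0.06282651, -0.53614481,  1.24427941]), 'wrist_torque': array([-0.01732369, -0.01927609, -0.03211581]), 'grasp_force': 0.0, 'grip_width': 1.0000899108681442}
scene {'vertical_fov': 44.82952561406415, 'cx': 257.8789873472428, 'cy': 195.9300001620236, 'cam_to_world': array([[-0.78091057, -0.38271678,  0.49366644,  1.10878451],
       [ 0.62442592, -0.45746909,  0.63309896,  0.72654177],
       [-0.01646046,  0.80265179,  0.59622073,  0.80802646],
       [ 0.        ,  0.        ,  0.        ,  1.        ]])}
top {'vertical_fov': 50.28711663409518, 'cx': 259.82316532254123, 'cy': 191.07968463291277, 'cam_to_world': array([[ 0.01109199,  0.99851824, -0.05327562,  0.45700728],
       [-0.99945831,  0.00941999, -0.03153324, -0.06131725],
       [-0.03098466,  0.05359653,  0.99808184,  1.12353988],
       [ 0.        ,  0.        ,  0.        ,  1.        ]])}
wrist {'vertical_fov': 60.92525784494684, 'cx': 254.04716684967747, 'cy': 190.88814097415033, 'cam_to_world': array([[ 0.37750796,  0.89336836,  0.24368157,  0.25816712],
       [-0.92600533,  0.36458964,  0.09792098, -0.46225864],
       [-0.00136427, -0.26261638,  0.96489936,  0.37294363],
       [ 0.        ,  0.        ,  0.        ,  1.        ]])}
```

View pics/st0.png

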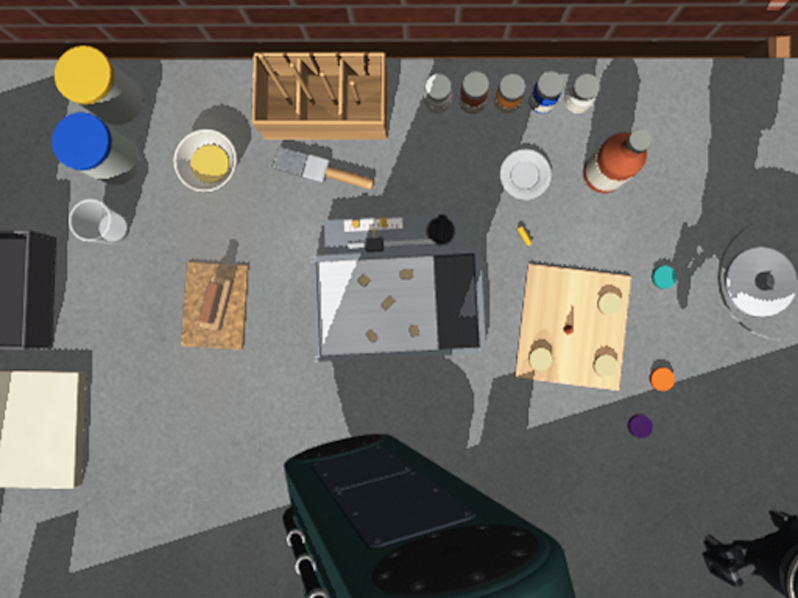

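View pics/s0.png

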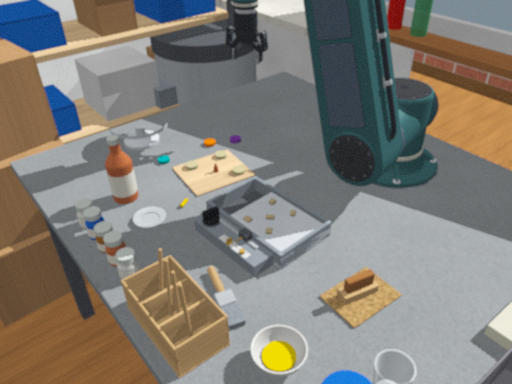

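Run:
```python
from h import *
p,d,i=shot('top','t1'); c=cloud(d,i)
for n in ['jig','scraper','mat','ware_board','disc0','chip0','cone','knob_top','pointer_tip','mark_fin','round_stop','stub']:
    try: r=env.outline_of('top',n)
    except Exception as e: print(n,e); continue
    for o in r:
        if o['p']<.3: continue
        m=o['region']&(d>0); q=c[m]
        if len(q)<3: continue
        R=cv2.minAreaRect((q[:,:2]*1000).astype(np.float32))
        print(n,round(o['p'],2),np.round(o['pixel']),'med',np.round(np.median(q,0),4),'zmax',np.round(np.percentile(q[:,2],[2,50,98]),4),'rect',[np.round(a,1) for a in R],m.sum())
        if n=='jig': np.save('jm.npy',o['region'])
```

```text
jig 0.87 [253. 188.] med [ 0.5264 -0.0117  0.0349] zmax [0.0031 0.0349 0.056 ] rect [array([535.7,  -6.1]), array([252.1, 299.2]), np.float64(4.1)] 9175
scraper 0.84 [137. 197.] med [0.4966 0.2992 0.0368] zmax [0.0071 0.0368 0.0647] rect [array([500.5, 311.9]), array([47.1, 90.6]), np.float64(76.5)] 478
mat 0.72 [128. 199.] med [0.4949 0.3139 0.0056] zmax [0.0011 0.0056 0.0105] rect [array([499.3, 313.6]), array([110.7, 150.3]), np.float64(87.8)] 1627
ware_board 0.83 [364. 211.] med [ 0.4727 -0.314   0.0056] zmax [0.0012 0.0056 0.0103] rect [array([ 468.8, -319. ]), array([182.8, 201. ]), np.float64(84.1)] 4274
ware_board 0.64 [139. 196.] med [0.5023 0.2989 0.0345] zmax [0.0071 0.0345 0.0647] rect [array([504. , 311.2]), array([47.4, 90.2]), np.float64(76.5)] 519
disc0 0.71 [390. 194.] med [ 0.5088 -0.3759  0.0173] zmax [0.0094 0.0173 0.0213] rect [array([ 507.9, -377.5]), array([39.8, 38.9]), np.float64(48.6)] 185
disc0 0.67 [425. 178.] med [ 0.5562 -0.4711  0.0112] zmax [0.0041 0.0112 0.0159] rect [array([ 557.2, -472.5]), array([35.7, 36.8]), np.float64(2.9)] 174
disc0 0.64 [409. 
[... 983 characters left out ...]
5] rect [array([554.9, -27.7]), array([16.1, 20.7]), np.float64(22.7)] 47
knob_top 0.69 [282. 146.] med [ 0.6293 -0.0842  0.0487] zmax [0.0366 0.0487 0.0756] rect [array([631.9, -86.4]), array([41.8, 48. ]), np.float64(49.0)] 235
pointer_tip 0.46 [241. 157.] med [0.6033 0.0275 0.0585] zmax [0.0361 0.0585 0.063 ] rect [array([606.3,  27. ]), array([27.4, 29.6]), np.float64(3.5)] 106
round_stop 0.74 [365. 209.] med [ 0.473  -0.3141  0.0055] zmax [0.0011 0.0055 0.0098] rect [array([ 470.1, -317.2]), array([180.9, 203.5]), np.float64(83.3)] 4356
stub 0.48 [337. 149.] med [ 0.6257 -0.2325  0.0103] zmax [0.0004 0.0103 0.0144] rect [array([ 626.5, -232.8]), array([34.2, 11.9]), np.float64(27.9)] 57
```

```bash
cat >> h.py <<'E'
def jig_h(x,y):
    h=np.zeros_like(x)
    o=(x>-90)&(x<90)&(y>-180)&(y<110); h[o]=47
    h[(abs(x)<80)&(y>-100)&(y<100)]=35
    h[(abs(x)<80)&(y>-170)&(y<-100)]=6
    h[(x>90)&(x<152)&(y>-150)&(y<85)]=35
    h[(np.hypot(x-122,y+115)<24)]=np.nan
    return h
def fitjig(q,x0):
    from scipy.optimize import differential_evolution as de
    q=q*1000
    q=q[(abs(q[:,0]-x0[0])<220)&(abs(q[:,1]-x0[1])<240)]
    def cost(t):
        a=t[2];dx=q[:,0]-t[0];dy=q[:,1]-t[1]
        x=dx*np.cos(a)+dy*np.sin(a);y=-dx*np.sin(a)+dy*np.cos(a)
        e=np.minimum(abs(q[:,2]-jig_h(x,y)),12); return np.nanmean(e)
    r=de(cost,[(x0[0]-30,x0[0]+30),(x0[1]-30,x0[1]+30),(-.15,.15)],seed=1,tol=1e-6); return r.x,r.fun
E
python3 - <<'E'
from h import *
z=np.load('pics/t1.npz'); d=z['d'];i=env.camera_info('top'); c=cloud(d,i)
q=c[d>0]
print('jig',fitjig(q,[500,20]))
o=env.outline_of('top','scraper')[0]; m=o['region']&(d>0); s=c[m]
for lo,hi in [(.05,.08),(.02,.035)]:
    t=s[(s[:,2]>lo)&(s[:,2]<hi)]; print(len(t),t.mean(0),np.median(t,0)); 
    R=cv2.minAreaRect((t[:,:2]*1000).astype(np.float32));print(R)
# chips: points above bed
j,_=fitjig(q,[500,20]); a=j[2]
dx=q[:,0]*1000-j[0];dy=q[:,1]*1000-j[1]
x=dx*np.cos(a)+dy*np.sin(a);y=-dx*np.sin(a)+dy*np.cos(a)
k=(abs(x)<76)&(y>-98)&(y<96)&(q[:,2]>.039)
print('bed z',np.median(q[(abs(x)<76)&(abs(y)<96),2]))
g=np.zeros((300,300),np.uint8); g[(x[k]+150).astype(int),(y[k]+150).astype(int)]=1
g=cv2.dilate(g,np.ones((5,5)));n,l,st,ce=cv2.connectedComponentsWithStats(g)
for s_,c_ in zip(st[1:],ce[1:]): print('chip jig xy',c_[1]-150,c_[0]-150,'y ext',s_[2],'x ext',s_[3])
b=z['p'][130:250,90:330][:,:,::-1]; cv2.imwrite('pics/c1.png',cv2.resize(b,(800,400),interpolation=cv2.INTER_CUBIC))
E
```

```text
jig (array([5.01241557e+02, 2.22681408e+01, 6.09062685e-02]), np.float64(5.065959097100021))
194 [0.50074039 0.30392767 0.060545  ] [0.50027248 0.30306694 0.06107331]
((502.62127685546875, 305.54345703125), (19.453609466552734, 69.33111572265625), 76.4588394165039)
187 [0.49727768 0.29814434 0.02760643] [0.49383119 0.29625469 0.02759239]
((500.7298889160156, 304.91058349609375), (33.690643310546875, 86.84034729003906), 76.4627914428711)
bed z 0.03486079017520316
chip jig xy -75.0 -55.0 y ext 5 x ext 5
chip jig xy -73.0 91.0 y ext 5 x ext 5
chip jig xy -69.5 -36.5 y ext 10 x ext 8
chip jig xy -72.0 3.0 y ext 5 x ext 5
chip jig xy -71.0 25.0 y ext 5 x ext 5
chip jig xy -72.0 65.0 y ext 5 x ext 5
chip jig xy -68.5 47.0 y ext 7 x ext 8
chip jig xy -68.0 81.5 y ext 8 x ext 5
chip jig xy -52.576059850374065 11.102244389027419 y ext 24 x ext 27
chip jig xy -44.67136150234742 -61.11267605633803 y ext 20 x ext 31
chip jig xy -52.0 32.0 y ext 5 x ext 5
chip jig xy -52.0 88.0 y ext 5 x ext 5
chip jig xy -48.0 -48.0 y ext 5 x ext 5
chip jig xy -45.0 87.5 y ext 10 x ext 7
chip jig xy -36.0 36.0 y
[... 750 characters left out ...]
g xy 26.0 -52.0 y ext 5 x ext 5
chip jig xy 26.0 55.0 y ext 5 x ext 5
chip jig xy 30.0 79.0 y ext 5 x ext 5
chip jig xy 32.0 4.0 y ext 5 x ext 5
chip jig xy 43.053658536585374 18.67073170731706 y ext 26 x ext 26
chip jig xy 36.0 -74.0 y ext 5 x ext 5
chip jig xy 36.0 -23.0 y ext 5 x ext 5
chip jig xy 38.0 -90.0 y ext 5 x ext 5
chip jig xy 48.807392996108945 -54.8035019455253 y ext 32 x ext 24
chip jig xy 38.0 -34.0 y ext 5 x ext 5
chip jig xy 40.0 54.0 y ext 5 x ext 5
chip jig xy 43.0 -82.0 y ext 5 x ext 5
chip jig xy 53.0 59.0 y ext 5 x ext 5
chip jig xy 59.0 64.0 y ext 5 x ext 5
chip jig xy 61.0 3.0 y ext 5 x ext 5
chip jig xy 73.0 80.0 y ext 5 x ext 5
chip jig xy 74.0 47.0 y ext 5 x ext 5
```

View pics/c1.png

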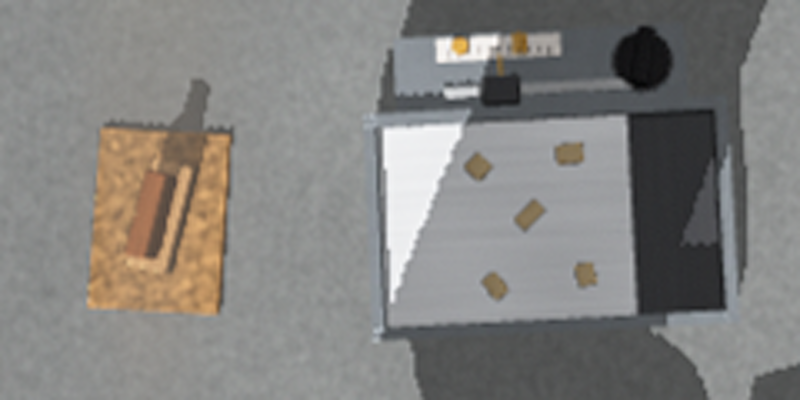

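step_arm:
  rows:
    - {"travel": [0.336,0.877,0],"delta_rot": [0,0,0.963],"grip": 1}
    - {"travel": [0.336,0.877,0],"delta_rot": [0,0,0.963],"grip": 1}
    - {"travel": [0.336,0.877,0],"delta_rot": [0,0,0.963],"grip": 1}
    - {"travel": [0.336,0.877,0],"delta_rot": [0,0,0.963],"grip": 1}
    - {"travel": [0.336,0.877,0],"delta_rot": [0,0,0.963],"grip": 1}
    - {"travel": [0.336,0.877,0],"delta_rot": [0,0,0.963],"grip": 1}
    - {"travel": [0.336,0.877,0],"delta_rot": [0,0,0.963],"grip": 1}
    - {"travel": [0.336,0.877,0],"delta_rot": [0,0,0.963],"grip": 1}
    - {"travel": [0.336,0.877,0],"delta_rot": [0,0,0.963],"grip": 1}
    - {"travel": [0.336,0.877,0],"delta_rot": [0,0,0.963],"grip": 1}

```text
t: 2.05
eef_pos: [0.2986, -0.2225, 0.2314]
orientation: [0.817, 0.576, 0.0, 0.0]
wrist_force: [-0.1, -0.6, 0.1]
grip_width: 0.999
grasp_force: 0.0
```

step_arm:
  rows:
    - {"travel": [0.336,0.877,0],"delta_rot": [0,0,0.963],"grip": 1}
    - {"travel": [0.336,0.877,0],"delta_rot": [0,0,0.963],"grip": 1}
    - {"travel": [0.336,0.877,0],"delta_rot": [0,0,0.963],"grip": 1}
    - {"travel": [0.336,0.877,0],"delta_rot": [0,0,0.963],"grip": 1}
    - {"travel": [0.336,0.877,0],"delta_rot": [0,0,0.963],"grip": 1}
    - {"travel": [0.336,0.877,0],"delta_rot": [0,0,0.963],"grip": 1}
    - {"travel": [0.336,0.877,0],"delta_rot": [0,0,0.963],"grip": 1}
    - {"travel": [0.336,0.877,0],"delta_rot": [0,0,0.963],"grip": 1}
    - {"travel": [0.336,0.877,0],"delta_rot": [0,0,0.963],"grip": 1}
    - {"travel": [0.336,0.877,0],"delta_rot": [0,0,0.963],"grip": 1}

```text
t: 3.3
eef_pos: [0.3994, 0.0407, 0.2314]
orientation: [0.511, 0.86, 0.0, 0.0]
wrist_force: [0.6, -0.3, 0.5]
grip_width: 0.996
grasp_force: 0.0
```

step_arm:
  rows:
    - {"travel": [0.336,0.877,0],"delta_rot": [0,0,0.963],"grip": 1}
    - {"travel": [0.336,0.877,0],"delta_rot": [0,0,0.963],"grip": 1}
    - {"travel": [0.336,0.877,0],"delta_rot": [0,0,0.963],"grip": 1}
    - {"travel": [0.336,0.877,0],"delta_rot": [0,0,0.963],"grip": 1}
    - {"travel": [0.336,0.877,0],"delta_rot": [0,0,0.963],"grip": 1}
    - {"travel": [0.336,0.877,0],"delta_rot": [0,0,0.963],"grip": 1}
    - {"travel": [0.336,0.877,0],"delta_rot": [0,0,0.963],"grip": 1}
    - {"travel": [0.336,0.877,0],"delta_rot": [0,0,0.963],"grip": 1}
    - {"travel": [0.336,0.877,0],"delta_rot": [0,0,0.963],"grip": 1}
    - {"travel": [0.336,0.877,0],"delta_rot": [0,0,0.963],"grip": 1}

```text
t: 4.55
eef_pos: [0.5002, 0.3038, 0.2313]
orientation: [0.116, 0.993, -0.0, 0.0]
wrist_force: [-0.7, -0.3, 0.3]
grip_width: 0.997
grasp_force: 0.0
```

Run:
```python
from h import *
p,d,i=shot('wrist','w1'); c=cloud(d,i); q=c[d>0]; q=q[np.hypot(q[:,0]-.5,q[:,1]-.305)<.09]
for lo,hi in [(.057,.068),(.024,.032),(.003,.009)]:
    t=q[(q[:,2]>lo)&(q[:,2]<hi)]; print(len(t),t.mean(0),np.percentile(t[:,2],[5,50,95])); print(cv2.minAreaRect((t[:,:2]*1000).astype(np.float32)))
t=q[q[:,2]>.053][:,:2]; print(np.percentile(t,[2,98],axis=0))
```

```text
1262 [0.49950024 0.30455998 0.06104266] [0.05920485 0.06114438 0.06246571]
((501.26934814453125, 304.4309997558594), (17.60076141357422, 69.9071044921875), 76.44512176513672)
1261 [0.49337345 0.306099   0.02718573] [0.02581972 0.02724894 0.02845119]
((500.8227844238281, 304.1949768066406), (33.75953674316406, 89.44100952148438), 77.60319519042969)
9770 [0.49168642 0.31430921 0.00534787] [0.00407055 0.0053525  0.00662262]
((497.7758483886719, 311.927490234375), (110.03564453125, 149.6814422607422), 87.49125671386719)
[[0.47343894 0.24019383]
 [0.51948053 0.36787214]]
```

View pics/w1.png

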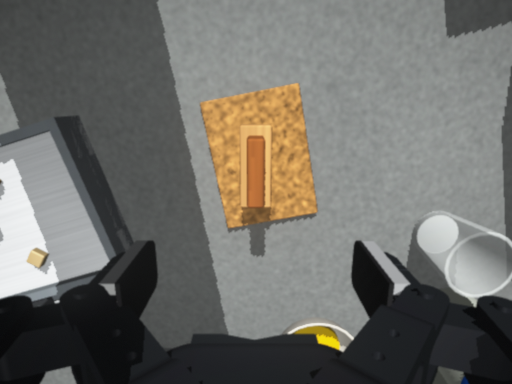

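step_arm:
  rows:
    - {"travel": [0.03,0.02,-0.9],"delta_rot": [0,0,0],"grip": 1}
    - {"travel": [0,0,-0.9],"delta_rot": [0,0,0],"grip": 0.5}
    - {"travel": [0,0,-0.9],"delta_rot": [0,0,0],"grip": 0.3}
    - {"travel": [0,0,-0.9],"delta_rot": [0,0,0],"grip": 0.3}
    - {"travel": [0,0,-0.8],"delta_rot": [0,0,0],"grip": 0.3}
    - {"travel": [0,0,-0.7],"delta_rot": [0,0,0],"grip": 0.3}
    - {"travel": [0,0,-0.6],"delta_rot": [0,0,0],"grip": 0.3}
    - {"travel": [0,0,-0.5],"delta_rot": [0,0,0],"grip": 0.3}
    - {"travel": [0,0,-0.4],"delta_rot": [0,0,0],"grip": 0.3}
    - {"travel": [0,0,0],"delta_rot": [0,0,0],"grip": 0.3}
  newtons: 60

```text
t: 5.85
eef_pos: [0.5005, 0.3033, 0.0326]
orientation: [0.117, 0.993, -0.0, -0.001]
wrist_force: [0.8, -0.3, 0.1]
grip_width: 0.649
grasp_force: 0.0
```

step_arm:
  rows:
    - {"travel": [0,0,0],"delta_rot": [0,0,0],"grip": -1}
    - {"travel": [0,0,0],"delta_rot": [0,0,0],"grip": -1}
    - {"travel": [0,0,0],"delta_rot": [0,0,0],"grip": -1}
    - {"travel": [0,0,0],"delta_rot": [0,0,0],"grip": -1}
    - {"travel": [0,0,0],"delta_rot": [0,0,0],"grip": -1}

```text
t: 6.48
eef_pos: [0.5012, 0.3037, 0.0338]
orientation: [0.117, 0.993, 0.0, 0.0]
wrist_force: [-0.5, 1.3, 5.5]
grip_width: 0.195
grasp_force: 61.8
```

step_arm:
  rows:
    - {"travel": [0,0,0.5],"delta_rot": [0,0,0],"grip": -1}
    - {"travel": [0,0,0.9],"delta_rot": [0,0,0],"grip": -1}
    - {"travel": [0,0,0.9],"delta_rot": [0,0,0],"grip": -1}
    - {"travel": [0,0,0.57],"delta_rot": [0,0,0],"grip": -1}
  newtons: 80

```text
t: 6.98
eef_pos: [0.501, 0.3035, 0.1214]
orientation: [0.117, 0.993, 0.0, 0.001]
wrist_force: [-0.5, 0.6, -1.8]
grip_width: 0.2
grasp_force: 78.2
```

step_arm:
  rows:
    - {"travel": [-0.134,-0.888,0],"delta_rot": [0,0,0.425],"grip": -1}
    - {"travel": [-0.134,-0.888,0],"delta_rot": [0,0,0.425],"grip": -1}
    - {"travel": [-0.134,-0.888,0],"delta_rot": [0,0,0.425],"grip": -1}
    - {"travel": [-0.134,-0.888,0],"delta_rot": [0,0,0.425],"grip": -1}
    - {"travel": [-0.134,-0.888,0],"delta_rot": [0,0,0.425],"grip": -1}
    - {"travel": [-0.134,-0.888,0],"delta_rot": [0,0,0.425],"grip": -1}
    - {"travel": [-0.134,-0.888,0],"delta_rot": [0,0,0.425],"grip": -1}
    - {"travel": [-0.134,-0.888,0],"delta_rot": [0,0,0.425],"grip": -1}
    - {"travel": [0,0,0],"delta_rot": [0,0,0],"grip": -1}

```text
t: 8.1
eef_pos: [0.4684, 0.0892, 0.1201]
orientation: [-0.03, 1.0, -0.0, 0.0]
wrist_force: [0.6, -0.4, -2.9]
grip_width: 0.197
grasp_force: 78.7
```

Run:
```python
from h import *
print(env.observe()['eef_pos'],env.observe()['orientation'],env.observe()['grip_width'])
p,d,i=shot('wrist','w2'); c=cloud(d,i); q=c[(d>0)&(d<1)]
pt,dt,it=shot('top','t2')
print('jig w',fitjig(q,[500,20]))
t=q[(abs(q[:,2]-.035)<.003)&(abs(q[:,0]-.5)<.05)&(abs(q[:,1]+.02)<.04)]; print('bed z',np.median(t[:,2]))
cv2.imwrite('pics/w2c.png',np.hstack([p,pt[100:292,180:308].repeat(2,0).repeat(2,1)])[:,:,::-1])
```

```text
[0.46843778 0.0891512  0.1201032 ] [-3.01300923e-02  9.99545975e-01 -1.08733049e-04  9.99000472e-05] 0.19685984638054538
jig w (array([4.99588980e+02, 2.02472483e+01, 6.36548650e-02]), np.float64(4.3750274611082975))
bed z 0.03437543515645336
```

View pics/w2c.png

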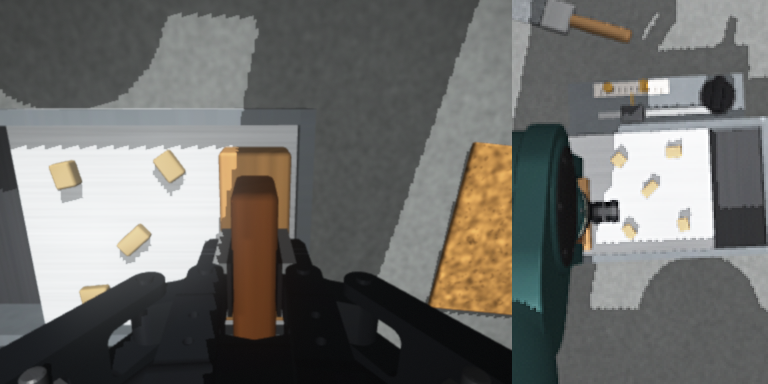

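step_arm:
  rows:
    - {"travel": [0,0,-0.6],"delta_rot": [0,0,0],"grip": -1}
    - {"travel": [0,0,-0.6],"delta_rot": [0,0,0],"grip": -1}
    - {"travel": [0,0,-0.4],"delta_rot": [0,0,0],"grip": -1}
    - {"travel": [0,0,-0.27],"delta_rot": [0,0,0],"grip": -1}
    - {"travel": [0,0,0],"delta_rot": [0,0,0],"grip": -1}

```text
t: 8.82
eef_pos: [0.4687, 0.0908, 0.0632]
orientation: [-0.031, 1.0, 0.0, 0.0]
wrist_force: [-0.5, 0.3, -2.0]
grip_width: 0.195
grasp_force: 79.0
```

step_arm:
  rows:
    - {"travel": [0.04,-0.64,0],"delta_rot": [0,0,0],"grip": -1}
    - {"travel": [0.04,-0.64,0],"delta_rot": [0,0,0],"grip": -1}
    - {"travel": [0.04,-0.64,0],"delta_rot": [0,0,0],"grip": -1}

```text
t: 9.2
eef_pos: [0.4726, 0.0323, 0.0636]
orientation: [-0.031, 1.0, -0.0, 0.0]
wrist_force: [-0.6, 0.2, -1.6]
grip_width: 0.198
grasp_force: 79.1
```

step_arm:
  rows:
    - {"travel": [0.04,-0.64,0],"delta_rot": [0,0,0],"grip": -1}
    - {"travel": [0.04,-0.64,0],"delta_rot": [0,0,0],"grip": -1}
    - {"travel": [0.04,-0.64,0],"delta_rot": [0,0,0],"grip": -1}
    - {"travel": [0.04,-0.64,0],"delta_rot": [0,0,0],"grip": -1}
    - {"travel": [0.04,-0.64,0],"delta_rot": [0,0,0],"grip": -1}
    - {"travel": [0.04,-0.64,0],"delta_rot": [0,0,0],"grip": -1}
    - {"travel": [0,0,0],"delta_rot": [0,0,0],"grip": -1}
    - {"travel": [0,0,0.9],"delta_rot": [0,0,0],"grip": -1}
    - {"travel": [0,0,0.9],"delta_rot": [0,0,0],"grip": -1}

```text
t: 10.32
eef_pos: [0.4792, -0.0819, 0.1179]
orientation: [-0.031, 1.0, 0.0, -0.0]
wrist_force: [0.6, -0.6, -1.4]
grip_width: 0.197
grasp_force: 79.0
```

Run:
```python
from h import *
o=env.observe();print(o['eef_pos'],o['orientation'],o['grip_width'])
p,d,i=shot('wrist','w3'); pt,dt,it=shot('top','t3')
cv2.imwrite('pics/w3c.png',np.hstack([p,pt[100:292,180:308].repeat(2,0).repeat(2,1)])[:,:,::-1])
```

```text
[ 0.47916193 -0.08192386  0.11786198] [-3.10738365e-02  9.99516983e-01  2.29464969e-04 -4.04950076e-04] 0.19650545380672466
```

View pics/w3c.png

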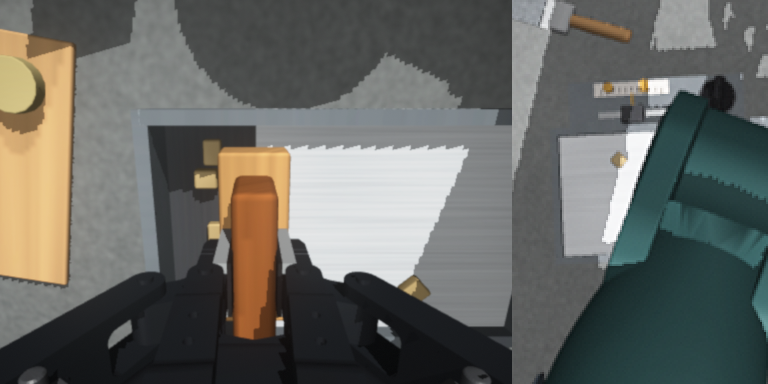

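step_arm:
  rows:
    - {"travel": [0.224,0.849,0],"delta_rot": [0,0,0],"grip": -1}
    - {"travel": [0.224,0.849,0],"delta_rot": [0,0,0],"grip": -1}
    - {"travel": [0.224,0.849,0],"delta_rot": [0,0,0],"grip": -1}
    - {"travel": [0.224,0.849,0],"delta_rot": [0,0,0],"grip": -1}
    - {"travel": [0.224,0.849,0],"delta_rot": [0,0,0],"grip": -1}
    - {"travel": [0.224,0.849,0],"delta_rot": [0,0,0],"grip": -1}
    - {"travel": [0.224,0.849,0],"delta_rot": [0,0,0],"grip": -1}
    - {"travel": [0,0,0],"delta_rot": [0,0,0],"grip": -1}

```text
t: 11.42
eef_pos: [0.5262, 0.0974, 0.1162]
orientation: [-0.032, 0.999, 0.0, -0.001]
wrist_force: [0.2, -1.1, -1.8]
grip_width: 0.196
grasp_force: 79.3
```

step_arm:
  rows:
    - {"travel": [0,0,-0.6],"delta_rot": [0,0,0],"grip": -1}
    - {"travel": [0,0,-0.6],"delta_rot": [0,0,0],"grip": -1}
    - {"travel": [0,0,-0.4],"delta_rot": [0,0,0],"grip": -1}
    - {"travel": [0,0,-0.2],"delta_rot": [0,0,0],"grip": -1}
    - {"travel": [0,0,0],"delta_rot": [0,0,0],"grip": -1}

```text
t: 12.05
eef_pos: [0.5265, 0.0957, 0.0633]
orientation: [-0.031, 1.0, -0.0, 0.0]
wrist_force: [-0.7, 0.0, -1.7]
grip_width: 0.198
grasp_force: 79.1
```

Now the second sweep: 180 mm along jig −y.

step_arm:
  rows:
    - {"travel": [0.04,-0.64,0],"delta_rot": [0,0,0],"grip": -1}
    - {"travel": [0.04,-0.64,0],"delta_rot": [0,0,0],"grip": -1}
    - {"travel": [0.04,-0.64,0],"delta_rot": [0,0,0],"grip": -1}
    - {"travel": [0.04,-0.64,0],"delta_rot": [0,0,0],"grip": -1}
    - {"travel": [0.04,-0.64,0],"delta_rot": [0,0,0],"grip": -1}

```text
t: 12.68
eef_pos: [0.5326, -0.0017, 0.0633]
orientation: [-0.031, 1.0, 0.0, 0.0]
wrist_force: [-0.1, -0.2, -2.4]
grip_width: 0.195
grasp_force: 79.2
```

step_arm:
  rows:
    - {"travel": [0.04,-0.64,0],"delta_rot": [0,0,0],"grip": -1}
    - {"travel": [0.04,-0.64,0],"delta_rot": [0,0,0],"grip": -1}
    - {"travel": [0.04,-0.64,0],"delta_rot": [0,0,0],"grip": -1}
    - {"travel": [0.04,-0.64,0],"delta_rot": [0,0,0],"grip": -1}
    - {"travel": [0.02,-0.3,0],"delta_rot": [0,0,0],"grip": -1}
    - {"travel": [0,0,0],"delta_rot": [0,0,0],"grip": -1}
    - {"travel": [0,0,0.9],"delta_rot": [0,0,0],"grip": -1}
    - {"travel": [0,0,0.9],"delta_rot": [0,0,0],"grip": -1}
    - {"travel": [0,0,0],"delta_rot": [0,0,0],"grip": -1}

```text
t: 13.8
eef_pos: [0.5389, -0.0856, 0.1187]
orientation: [-0.031, 1.0, -0.0, 0.001]
wrist_force: [0.6, -0.4, -2.9]
grip_width: 0.197
grasp_force: 79.2
```

step_arm:
  rows:
    - {"travel": [-0.13,0.87,0],"delta_rot": [0,0,-0.34],"grip": -1}
    - {"travel": [-0.13,0.87,0],"delta_rot": [0,0,-0.34],"grip": -1}
    - {"travel": [-0.13,0.87,0],"delta_rot": [0,0,0],"grip": -1}
    - {"travel": [-0.13,0.87,0],"delta_rot": [0,0,0],"grip": -1}
    - {"travel": [-0.13,0.87,0],"delta_rot": [0,0,0],"grip": -1}
    - {"travel": [-0.13,0.87,0],"delta_rot": [0,0,0],"grip": -1}
    - {"travel": [-0.13,0.87,0],"delta_rot": [0,0,0],"grip": -1}
    - {"travel": [-0.13,0.87,0],"delta_rot": [0,0,0],"grip": -1}

```text
t: 14.8
eef_pos: [0.5058, 0.1241, 0.1161]
orientation: [-0.002, 1.0, 0.0, -0.001]
wrist_force: [-0.2, -0.0, -2.1]
grip_width: 0.193
grasp_force: 79.0
```

Run:
```python
from h import *
o=env.observe();print(o['eef_pos'],o['orientation'],o['grip_width'])
p,d,i=shot('wrist','w4'); pt,dt,it=shot('top','t4')
cv2.imwrite('pics/w4c.png',np.hstack([p[96:],pt[100:292,180:330].repeat(3,0).repeat(3,1)[:288]])[:,:,::-1])
cv2.imwrite('pics/w4c.png',pt[90:250,190:370].repeat(3,0).repeat(3,1)[:,:,::-1])
```

```text
[0.5058443  0.12405333 0.11611949] [-1.60485267e-03  9.99998467e-01  1.20770950e-05 -7.00477968e-04] 0.192871873508506
```

View pics/w4c.png

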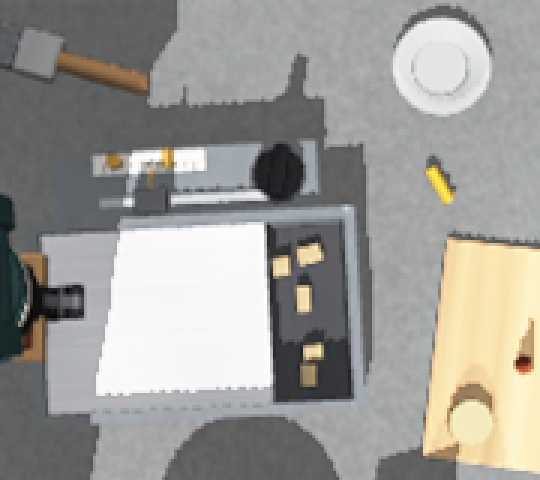

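step_arm:
  rows:
    - {"travel": [-0.037,0.895,0],"delta_rot": [0,0,0],"grip": -1}
    - {"travel": [-0.037,0.895,0],"delta_rot": [0,0,0],"grip": -1}
    - {"travel": [-0.037,0.895,0],"delta_rot": [0,0,0],"grip": -1}
    - {"travel": [-0.037,0.895,0],"delta_rot": [0,0,0],"grip": -1}
    - {"travel": [-0.037,0.895,0],"delta_rot": [0,0,0],"grip": -1}
    - {"travel": [-0.037,0.895,0],"delta_rot": [0,0,0],"grip": -1}
    - {"travel": [-0.037,0.895,0],"delta_rot": [0,0,0],"grip": -1}
    - {"travel": [0,0,0],"delta_rot": [0,0,0],"grip": -1}

```text
t: 15.9
eef_pos: [0.4985, 0.3118, 0.1162]
orientation: [-0.002, 1.0, -0.0, -0.001]
wrist_force: [-0.1, 0.1, -2.2]
grip_width: 0.196
grasp_force: 79.3
```

step_arm:
  rows:
    - {"travel": [0,0,-0.8],"delta_rot": [0,0,0],"grip": -1}
    - {"travel": [0,0,-0.8],"delta_rot": [0,0,0],"grip": -1}
    - {"travel": [0,0,-0.6],"delta_rot": [0,0,0],"grip": -1}
    - {"travel": [0,0,-0.4],"delta_rot": [0,0,0],"grip": -1}
    - {"travel": [0,0,-0.1],"delta_rot": [0,0,0],"grip": -1}
    - {"travel": [0,0,0],"delta_rot": [0,0,0],"grip": -1}

```text
t: 16.65
eef_pos: [0.4992, 0.3107, 0.0365]
orientation: [-0.001, 1.0, 0.0, 0.0]
wrist_force: [0.2, -0.1, -1.5]
grip_width: 0.201
grasp_force: 79.3
```

Run:
```python
from h import *
o=env.observe();print(o['eef_pos'],o['wrist_force'])
z=np.load('pics/t4.npz');d=z['d'];c=cloud(d,env.camera_info('top'))
for u,v in [(310,252),(281,266),(304,298),(313,351),(309,375)]:
    u=u//3+190;v=v//3+90; print(np.round(np.median(c[v-1:v+2,u-1:u+2].reshape(-1,3),0),4))
```

```text
[0.49915813 0.31071021 0.03652865] [ 0.19876675 -0.13730913 -1.46596393]
[ 0.5637 -0.1159  0.0136]
[ 0.5524 -0.0888  0.015 ]
[ 0.5227 -0.1108  0.0144]
[ 0.474  -0.1192  0.0151]
[ 0.4524 -0.1165  0.0143]
```

step_arm:
  rows:
    - {"travel": [0,0,-0.08],"delta_rot": [0,0,0],"grip": -1}
    - {"travel": [0,0,0],"delta_rot": [0,0,0],"grip": -1}

```text
t: 16.9
eef_pos: [0.499, 0.3108, 0.0341]
orientation: [-0.001, 1.0, 0.0, 0.0]
wrist_force: [-0.4, -0.2, -1.8]
grip_width: 0.197
grasp_force: 79.3
```

step_arm:
  rows:
    - {"travel": [0,0,0],"delta_rot": [0,0,0],"grip": 0.2}
    - {"travel": [0,0,0],"delta_rot": [0,0,0],"grip": 0.2}
    - {"travel": [0,0,0],"delta_rot": [0,0,0],"grip": 0.2}
    - {"travel": [0,0,0.5],"delta_rot": [0,0,0],"grip": 0.2}
    - {"travel": [0,0,0.9],"delta_rot": [0,0,0],"grip": 0.2}
    - {"travel": [0,0,0.9],"delta_rot": [0,0,0],"grip": 0.2}
    - {"travel": [0,0,1],"delta_rot": [0,0,0],"grip": 0.2}
    - {"travel": [0,0,1],"delta_rot": [0,0,0],"grip": 0.2}
    - {"travel": [0,0,1],"delta_rot": [0,0,0],"grip": 0.2}

```text
t: 18.02
eef_pos: [0.4988, 0.3108, 0.1951]
orientation: [-0.001, 1.0, 0.0, 0.0]
wrist_force: [-0.8, -0.0, -0.5]
grip_width: 0.603
grasp_force: 0.0
```

step_arm:
  rows:
    - {"travel": [0.28,-0.95,0],"delta_rot": [0,0,0],"grip": 0.2}
    - {"travel": [0.28,-0.95,0],"delta_rot": [0,0,0],"grip": 0.2}
    - {"travel": [0.28,-0.95,0],"delta_rot": [0,0,0],"grip": 0.2}
    - {"travel": [0.28,-0.95,0],"delta_rot": [0,0,0],"grip": 0.2}
    - {"travel": [0.28,-0.95,0],"delta_rot": [0,0,0],"grip": 0.2}
    - {"travel": [0.28,-0.95,0],"delta_rot": [0,0,0],"grip": 0.2}

```text
t: 18.77
eef_pos: [0.5496, 0.1389, 0.194]
orientation: [-0.001, 1.0, 0.0, 0.0]
wrist_force: [0.4, -0.2, 0.1]
grip_width: 0.601
grasp_force: 0.0
```

step_arm:
  rows:
    - {"travel": [0.28,-0.95,0],"delta_rot": [0,0,0],"grip": 0.2}
    - {"travel": [0.28,-0.95,0],"delta_rot": [0,0,0],"grip": 0.2}
    - {"travel": [0.28,-0.95,0],"delta_rot": [0,0,0],"grip": 0.2}
    - {"travel": [0.28,-0.95,0],"delta_rot": [0,0,0],"grip": 0.2}
    - {"travel": [0.28,-0.95,0],"delta_rot": [0,0,0],"grip": 0.2}
    - {"travel": [0.28,-0.95,0],"delta_rot": [0,0,0],"grip": 0.2}
    - {"travel": [0,0,0],"delta_rot": [0,0,0],"grip": 0.2}
    - {"travel": [0,0,0],"delta_rot": [0,0,0],"grip": 0.2}

```text
t: 19.77
eef_pos: [0.5996, -0.0309, 0.1935]
orientation: [-0.001, 1.0, 0.0, 0.0]
wrist_force: [-0.5, -0.1, 0.1]
grip_width: 0.601
grasp_force: 0.0
```

Run:
```python
from h import *
p,d,i=shot('wrist','w5'); c=cloud(d,i); q=c[(d>0)]
print(i['cam_to_world'])
J,f=fitjig(q,[500,20]); print('jig w',J,f)
for n in ['knob_top','pointer_tip','mark_fin','round_stop']:
    for o in env.outline_of('wrist',n)[:2]:
        m=o['region']&(d>0); t=c[m]; print(n,round(o['p'],2),np.round(o['pixel']),np.round(np.median(t,0),4),np.percentile(t[:,2],[2,98]).round(4))
t=q[(q[:,2]>.066)&(np.hypot(q[:,0]-.629,q[:,1]+.086)<.04)]
print(len(t),t.mean(0),cv2.minAreaRect((t[:,:2]*1000).astype(np.float32)))
cv2.imwrite('pics/w5c.png',cv2.resize(p[:,:,::-1],(800,600),interpolation=cv2.INTER_CUBIC))
```

```text
[[-3.93267520e-03 -9.65054207e-01 -2.62020821e-01  5.32475040e-01]
 [ 9.99992248e-01 -3.74433054e-03 -1.21808175e-03 -3.19268331e-02]
 [ 1.94422354e-04 -2.62023580e-01  9.65061452e-01  3.35585192e-01]
 [ 0.00000000e+00  0.00000000e+00  0.00000000e+00  1.00000000e+00]]
jig w [4.99370473e+02 2.03177232e+01 6.37124614e-02] 4.249019099024752
knob_top 0.61 [194. 210.] [ 0.6237 -0.0821  0.0477] [0.0414 0.0735]
pointer_tip 0.73 [317. 184.] [0.6008 0.025  0.0579] [0.0424 0.0595]
mark_fin 0.7 [299. 219.] [0.6414 0.0107 0.0384] [0.0361 0.0504]
round_stop 0.46 [349. 215.] [0.6376 0.0588 0.043 ] [0.0384 0.0444]
round_stop 0.24 [ 63. 195.] [ 0.6244 -0.2324  0.0099] [0.0034 0.0122]
6713 [ 0.60129172 -0.0789539   0.23712961] ((618.371337890625, -76.92082214355469), (32.73779296875, 54.250831604003906), 72.5759048461914)
```

View pics/w5c.png

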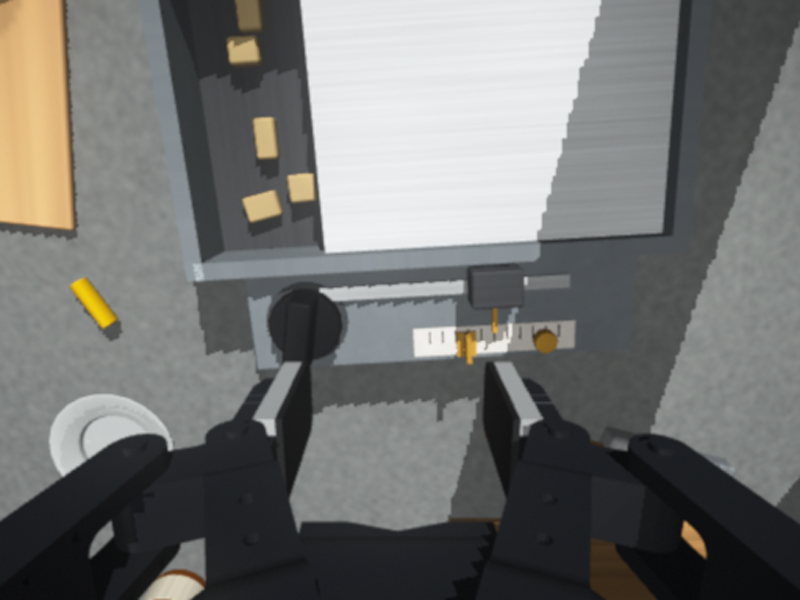

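```bash
cat >> h.py <<'E'
JP=np.array([.5000,.0208,.0628])
def w2j(w,J=JP):
    a=J[2];dx=w[0]-J[0];dy=w[1]-J[1]; return np.array([dx*np.cos(a)+dy*np.sin(a),-dx*np.sin(a)+dy*np.cos(a)])*1000
def orange(p):
    h=cv2.cvtColor(p,cv2.COLOR_RGB2HSV); return (h[...,1]>130)&(h[...,0]<30)&(h[...,0]>8)&(h[...,2]>60)
E
python3 - <<'E'
from h import *
z=np.load('pics/w5.npz');p,d=z['p'],z['d'];i=env.camera_info('wrist');c=cloud(d,i)
m=orange(p)
for r in range(194,236):
    x=np.where(m[r,285:365])[0]+285
    print(r,x.tolist(), end=' ; ')
print()
k=(c[...,2]>.066)&(c[...,2]<.08)&(np.hypot(c[...,0]-.629,c[...,1]+.086)<.035)&(d>0)
t=c[k]; print(len(t),t.mean(0),cv2.minAreaRect((t[:,:2]*1000).astype(np.float32)))
q=c[d>0]
E
```

```text
194 [] ; 195 [] ; 196 [] ; 197 [316] ; 198 [315, 316, 317] ; 199 [315, 316, 317] ; 200 [315, 316, 317] ; 201 [315, 316, 317] ; 202 [315, 316, 317] ; 203 [315, 316, 317] ; 204 [315, 316, 317] ; 205 [315, 316, 317] ; 206 [315, 316, 317] ; 207 [315, 316, 317] ; 208 [315, 316, 317] ; 209 [315, 316, 317] ; 210 [315, 316, 317] ; 211 [315, 316, 317, 348, 349] ; 212 [316, 317, 345, 346, 347, 348, 349, 350, 351] ; 213 [293, 294, 295, 296, 297, 298, 299, 300, 301, 302, 303, 344, 345, 346, 347, 348, 349, 350, 351, 352] ; 214 [293, 294, 295, 296, 297, 298, 299, 300, 301, 302, 303, 343, 344, 345, 346, 347, 348, 349, 350, 351, 352, 353, 354] ; 215 [293, 294, 295, 296, 297, 298, 299, 300, 301, 302, 303, 342, 343, 344, 345, 346, 347, 348, 349, 350, 351, 352, 353, 354] ; 216 [293, 294, 295, 296, 297, 298, 299, 300, 301, 302, 303, 342, 343, 344, 345, 346, 347, 348, 349, 350, 351, 352, 353, 354, 355] ; 217 [293, 294, 295, 296, 297, 298, 299, 300, 301, 302, 303, 342, 343, 344, 345, 346, 347, 348, 349, 350, 351, 352, 353, 354, 355] ; 218 [293, 294, 295, 296, 297, 298, 299, 300, 301, 302, 303, 304, 342, 3
[... 600 characters left out ...]
96, 297, 298, 299, 300, 301, 302, 303, 344, 345, 346, 347, 348, 349, 350, 351, 352, 353, 354] ; 224 [293, 294, 295, 296, 297, 298, 299, 300, 301, 302, 303, 345, 346, 347, 348, 349, 350, 351, 352, 353] ; 225 [293, 294, 295, 296, 297, 298, 299, 300, 301, 302, 303, 348, 349, 350] ; 226 [293, 294, 295, 296, 297, 298, 299, 300, 301, 302, 303] ; 227 [293, 294, 295, 296, 297, 298, 299, 300, 301, 302, 303] ; 228 [298, 299, 300, 301] ; 229 [298, 299, 300, 301] ; 230 [298, 299, 300, 301] ; 231 [299, 300, 301] ; 232 [299, 300, 301] ; 233 [] ; 234 [] ; 235 [] ; 
653 [ 0.62235857 -0.08529121  0.07155894] ((624.1968383789062, -85.89453887939453), (14.384493827819824, 35.97077560424805), 83.10537719726562)
```

Run:
```python
from h import *
i=env.camera_info('wrist')
P=w2j(pix2w('wrist',316.3,212,z=.046)); 
F=w2j(pix2w('wrist',298.0,220,z=.038)); F2=w2j(pix2w('wrist',299.9,230,z=.053))
B=w2j(pix2w('wrist',348.6,218,z=.044))
print(P,F,F2,B)
a=JP[2];print('knob',JP[0]+.122*np.cos(a)+.115*np.sin(a),JP[1]+.122*np.sin(a)-.115*np.cos(a))
```

```text
[131.28292199  -2.07777729] [141.24764602 -18.35674261] [145.52804364 -18.64559983] [139.7504421   28.72813955]
knob 0.628976758682382 -0.08631673874696992
```

step_arm:
  rows:
    - {"travel": [0.5,-0.92,0],"delta_rot": [0,0,-0.7],"grip": 0.2}
    - {"travel": [0.5,-0.92,0],"delta_rot": [0,0,-0.7],"grip": 0.2}
    - {"travel": [0,0,-0.8],"delta_rot": [0,0,0],"grip": 0}
    - {"travel": [0,0,-0.8],"delta_rot": [0,0,0],"grip": 0}
    - {"travel": [0,0,-0.8],"delta_rot": [0,0,0],"grip": 0}
    - {"travel": [0,0,0],"delta_rot": [0,0,0],"grip": 0}

```text
t: 20.78
eef_pos: [0.6288, -0.0858, 0.1196]
orientation: [0.059, 0.998, 0.0, -0.001]
wrist_force: [0.0, 0.6, 0.1]
grip_width: 0.506
grasp_force: 0.0
```

step_arm:
  rows:
    - {"travel": [0.02,-0.02,-0.8],"delta_rot": [0,0,0],"grip": 0}
    - {"travel": [0,0,-0.8],"delta_rot": [0,0,0],"grip": 0}
    - {"travel": [0,0,-0.62],"delta_rot": [0,0,0],"grip": 0}
    - {"travel": [0,0,0],"delta_rot": [0,0,0],"grip": 0}
    - {"travel": [0,0,0],"delta_rot": [0,0,0],"grip": -1}
    - {"travel": [0,0,0],"delta_rot": [0,0,0],"grip": -1}
    - {"travel": [0,0,0],"delta_rot": [0,0,0],"grip": -1}
    - {"travel": [0,0,0],"delta_rot": [0,0,0],"grip": -1}
  newtons: 40

```text
t: 21.78
eef_pos: [0.6311, -0.0867, 0.0558]
orientation: [0.06, 0.998, 0.0, 0.001]
wrist_force: [-0.7, 3.5, 6.6]
grip_width: 0.151
grasp_force: 41.6
```

step_arm:
  rows:
    - {"travel": [0,0,0.03],"delta_rot": [0,0,-0.3],"grip": -1}
    - {"travel": [0,0,0],"delta_rot": [0,0,-0.7],"grip": -1}
    - {"travel": [0,0,0],"delta_rot": [0,0,-1],"grip": -1}
    - {"travel": [0,0,0],"delta_rot": [0,0,-1],"grip": -1}
    - {"travel": [0,0,0],"delta_rot": [0,0,0],"grip": -1}

```text
t: 22.4
eef_pos: [0.631, -0.0871, 0.0559]
orientation: [0.19, 0.982, 0.0, 0.001]
wrist_force: [2.2, 2.0, 2.5]
grip_width: 0.151
grasp_force: 41.0
```

step_arm:
  rows:
    - {"travel": [0,0,0],"delta_rot": [0,0,-1],"grip": -1}
    - {"travel": [0,0,0],"delta_rot": [0,0,-1],"grip": -1}
    - {"travel": [0,0,0],"delta_rot": [0,0,-1],"grip": -1}
    - {"travel": [0,0,0],"delta_rot": [0,0,-1],"grip": -1}
    - {"travel": [0,0,0],"delta_rot": [0,0,-1],"grip": -1}
    - {"travel": [0,0,0],"delta_rot": [0,0,-1],"grip": -1}
    - {"travel": [0,0,0],"delta_rot": [0,0,-1],"grip": -1}
    - {"travel": [0,0,0],"delta_rot": [0,0,-1],"grip": -1}
    - {"travel": [0,0,0],"delta_rot": [0,0,-1],"grip": -1}
    - {"travel": [0,0,0],"delta_rot": [0,0,0],"grip": -1}

```text
t: 23.65
eef_pos: [0.6302, -0.0878, 0.0558]
orientation: [0.551, 0.835, -0.001, 0.0]
wrist_force: [-2.8, -3.5, 5.1]
grip_width: 0.154
grasp_force: 41.5
```

step_arm:
  rows:
    - {"travel": [0,0,0],"delta_rot": [0,0,-1],"grip": -1}
    - {"travel": [0,0,0],"delta_rot": [0,0,-1],"grip": -1}
    - {"travel": [0,0,0],"delta_rot": [0,0,-1],"grip": -1}
    - {"travel": [0,0,0],"delta_rot": [0,0,-1],"grip": -1}
    - {"travel": [0,0,0],"delta_rot": [0,0,-1],"grip": -1}
    - {"travel": [0,0,0],"delta_rot": [0,0,-1],"grip": -1}
    - {"travel": [0,0,0],"delta_rot": [0,0,-1],"grip": -1}
    - {"travel": [0,0,0],"delta_rot": [0,0,-0.5],"grip": -1}
    - {"travel": [0,0,0],"delta_rot": [0,0,0],"grip": -1}

```text
t: 24.78
eef_pos: [0.6294, -0.0878, 0.0558]
orientation: [0.79, 0.614, -0.001, 0.0]
wrist_force: [-8.7, -4.0, 10.0]
grip_width: 0.152
grasp_force: 42.0
```

Run:
```python
from h import *
o=env.observe();print(o['eef_pos'],o['orientation'],o['wrist_force'],o['wrist_torque'],o['joint_positions'])
p,d,i=shot('wrist','w6')
```

```text
[ 0.62935452 -0.08778164  0.05577685] [ 7.89668723e-01  6.13532299e-01 -1.17547802e-03  2.11365809e-04] [-8.67557564 -4.04214186 10.0354302 ] [-0.83094349  1.65453827 -0.0602195 ] [-0.26575286  0.54562838 -0.08209428  0.94414823 -0.00213331  1.55478784]
```

View pics/w6.png

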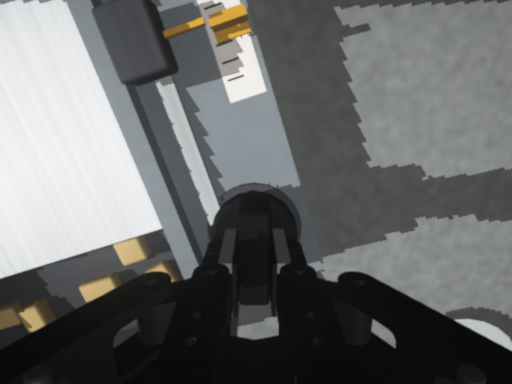

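Run:
```python
from h import *
z=np.load('pics/w6.npz');p,d=z['p'],z['d'];i=env.camera_info('wrist');c=cloud(d,i)
m=orange(p); m[60:]=0; m[:,:150]=0
b=p[0:60,150:270].repeat(6,0).repeat(6,1); cv2.imwrite('pics/w6c.png',b[:,:,::-1])
n,l,st,ce=cv2.connectedComponentsWithStats(m.astype(np.uint8)); print(st[1:],ce[1:])
for r in range(0,45,2): 
    x=np.where(m[r])[0]; print(r,x.min() if len(x) else '',x.max() if len(x) else '',np.round(c[r,x[len(x)//2],2],3) if len(x) else '',end='; ')
```

```text
[[ 209    4   42   39 1050]
 [ 163   17   42   21  340]] [[229.72190476  22.85904762]
 [183.52647059  27.57352941]]
0   ; 2   ; 4 240 242 0.037; 6 235 243 0.039; 8 229 245 0.037; 10 222 245 0.049; 12 218 246 0.05; 14 213 246 0.05; 16 210 246 0.049; 18 198 246 0.05; 20 193 246 0.049; 22 187 247 0.05; 24 183 248 0.198; 26 177 248 0.046; 28 172 249 0.041; 30 164 250 0.038; 32 163 248 0.039; 34 163 242 0.038; 36 164 236 0.038; 38 217 231 0.037; 40 217 226 0.037; 42 218 219 0.035; 44   ;
```

View pics/w6c.png

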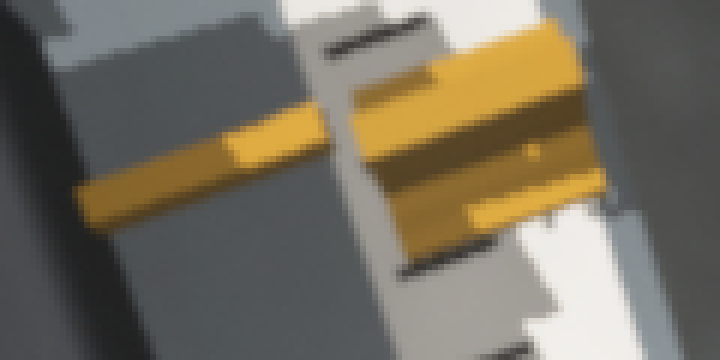

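Run:
```python
from h import *
for u,v,z in [(204.2,20.5,.046),(227.5,15.8,.053),(210.5,22.5,.053)]: print(w2j(pix2w('wrist',u,v,z=z)))
```

```text
[131.85073605 -16.19130118]
[141.80454965 -19.19126552]
[134.48677238 -19.4010976 ]
```

step_arm:
  rows:
    - {"travel": [-0.03,0,0.03],"delta_rot": [0,0,-1],"grip": -1}
    - {"travel": [0,0,0],"delta_rot": [0,0,-1],"grip": -1}
    - {"travel": [0,0,0],"delta_rot": [0,0,-1],"grip": -1}
    - {"travel": [0,0,0],"delta_rot": [0,0,-1],"grip": -1}
    - {"travel": [0,0,0],"delta_rot": [0,0,0],"grip": -1}
    - {"travel": [0,0,0],"delta_rot": [0,0,0],"grip": -1}

```text
t: 25.58
eef_pos: [0.6288, -0.0876, 0.0559]
orientation: [0.884, 0.468, -0.001, 0.0]
wrist_force: [-3.2, -5.3, -3.4]
grip_width: 0.149
grasp_force: 40.6
```

Run:
```python
from h import *
p,d,i=shot('wrist','w7')
b=p[0:90,130:260].repeat(6,0).repeat(6,1); cv2.imwrite('pics/w7c.png',b[:,:,::-1])
```

```text
(no output)
```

View pics/w7c.png

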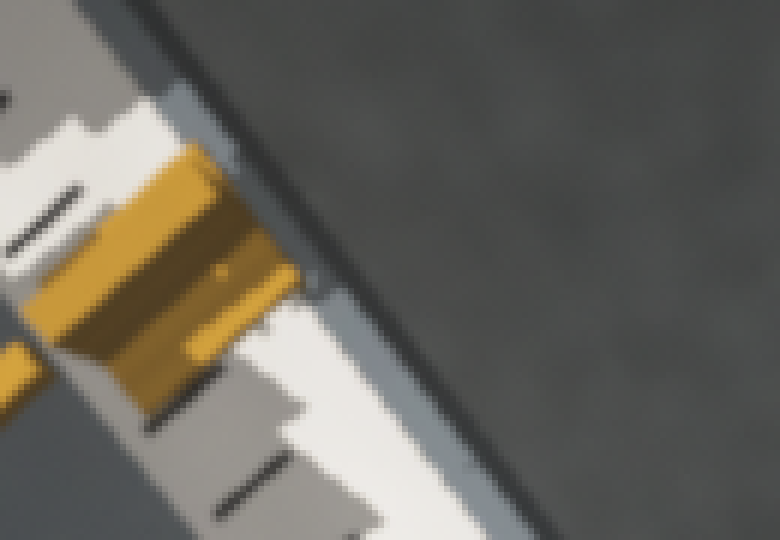

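Run:
```python
from h import *
for u,v,z in [(136.7,59.7,.046),(135.8,53.7,.053),(164.7,27.5,.053)]: print(w2j(pix2w('wrist',u,v,z=z)))
```

```text
[131.95168122 -19.37540975]
[134.61921966 -19.53341065]
[150.65552613 -19.46528898]
```

step_arm:
  rows:
    - {"travel": [0,0,0],"delta_rot": [0,0,0],"grip": 0.2}
    - {"travel": [0,0,0],"delta_rot": [0,0,0],"grip": 0.2}
    - {"travel": [0,0,0],"delta_rot": [0,0,0],"grip": 0.2}
    - {"travel": [0,0,0.4],"delta_rot": [0,0,0],"grip": 0.2}
    - {"travel": [0,0,0.8],"delta_rot": [0,0,0],"grip": 0.2}
    - {"travel": [0,0,0.9],"delta_rot": [0,0,0],"grip": 0.2}
    - {"travel": [0,0,0.9],"delta_rot": [0,0,0],"grip": 0.2}
    - {"travel": [0,0,0.9],"delta_rot": [0,0,0],"grip": 0.2}
    - {"travel": [0,0,0],"delta_rot": [0,0,0],"grip": 0.2}

```text
t: 26.75
eef_pos: [0.6305, -0.0872, 0.1759]
orientation: [0.884, 0.467, 0.002, 0.001]
wrist_force: [-0.0, 0.1, -0.2]
grip_width: 0.602
grasp_force: 0.0
```

Run:
```python
from h import *
o=env.observe();print(o['eef_pos'],o['orientation'])
p,d,i=shot('wrist','w8'); c=cloud(d,i)
pt,dt,it=shot('top','t8'); ct=cloud(dt,it)
for o in env.search_frame('wrist','mark_fin')[:1]+env.search_frame('wrist','pointer_tip')[:1]: print(o['p'],o['pixel'])
# pale discs on top view
for r in env.outline_of('top','disc0'):
    m=r['region']&(dt>0); q=ct[m]; print(round(r['p'],2),np.round(r['pixel']),np.median(q,0).round(4),p.dtype,pt[r['region']].mean(0).round())
b=p.repeat(1,0); u,v=[int(x) for x in env.search_frame('wrist','mark_fin')[0]['pixel']]
b=p[max(0,v-35):v+35,max(0,u-50):u+50]; print(max(0,u-50),max(0,v-35))
cv2.imwrite('pics/w8c.png',b.repeat(7,0).repeat(7,1)[:,:,::-1])
```

```text
[ 0.63047908 -0.08719859  0.17586127] [0.88428312 0.46694656 0.0015278  0.00139063]
0.9 [198.4, 70.4]
0.89 [157.6, 101.0]
0.73 [410. 275.] [ 0.2991 -0.4289  0.0108] uint8 [ 82.  41. 107.]
0.62 [390. 196.] [ 0.5089 -0.378   0.0168] uint8 [239. 229. 184.]
0.6 [429. 179.] [ 0.5558 -0.4702  0.0107] uint8 [ 79. 192. 188.]
0.59 [422. 242.] [ 0.3815 -0.4668  0.0111] uint8 [238. 143.  59.]
0.47 [345. 230.] [ 0.4113 -0.2579  0.0174] uint8 [243. 234. 189.]
0.46 [388. 235.] [ 0.402  -0.3694  0.0174] uint8 [237. 227. 181.]
148 35
```

View pics/w8c.png

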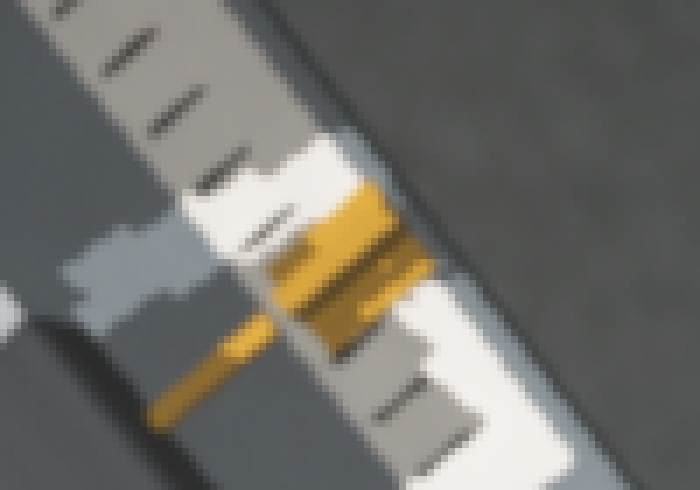

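Run:
```python
from h import *
for u,v,z in [(186.6,81.9,.046),(189,77.9,.053),(202.7,62.6,.053)]: print(w2j(pix2w('wrist',u,v,z=z)))
```

```text
[129.48380075 -19.65949254]
[133.6688018  -19.75960457]
[148.90518424 -17.83898208]
```

step_arm:
  rows:
    - {"travel": [-0.75,-0.68,0.14],"delta_rot": [0,0,0.95],"grip": 0.5}
    - {"travel": [-0.75,-0.68,0.14],"delta_rot": [0,0,0.95],"grip": 0.5}
    - {"travel": [-0.75,-0.68,0.14],"delta_rot": [0,0,0.95],"grip": 0.5}
    - {"travel": [-0.75,-0.68,0.14],"delta_rot": [0,0,0.95],"grip": 0.5}
    - {"travel": [-0.75,-0.68,0.14],"delta_rot": [0,0,0.95],"grip": 0.5}
    - {"travel": [-0.75,-0.68,0.14],"delta_rot": [0,0,0.95],"grip": 0.5}
    - {"travel": [-0.75,-0.68,0.14],"delta_rot": [0,0,0.95],"grip": 0.5}
    - {"travel": [-0.75,-0.68,0.14],"delta_rot": [0,0,0.95],"grip": 0.5}
    - {"travel": [0,0,0],"delta_rot": [0,0,0],"grip": 0.5}

```text
t: 28.18
eef_pos: [0.4484, -0.2512, 0.2067]
orientation: [0.685, 0.729, -0.0, -0.0]
wrist_force: [0.3, -0.8, 0.4]
grip_width: 0.749
grasp_force: 0.0
```

```bash
cat > discs.py <<'E'
from h import *
import sys
o=env.observe();print(o['eef_pos'],o['orientation'],o['grip_width'])
p,d,i=shot('wrist',sys.argv[1]); c=cloud(d,i)
for r in env.outline_of('wrist','disc0'):
    m=r['region']&(d>0); q=c[m]; z=np.percentile(q[:,2],85); q=q[abs(q[:,2]-z)<.003]
    (x,y),R=cv2.minEnclosingCircle((q[:,:2]*1000).astype(np.float32)); print(round(r['p'],2),np.round(r['pixel']),round(z,4),'c',round(x,1),round(y,1),round(R,1),p[r['region']].mean(0).round())
for r in env.search_frame('wrist','cone')[:1]: print('cone',r['p'],r['pixel'],pix2w('wrist',*r['pixel'],z=.02))
E
python3 discs.py w9
```

```text
[ 0.44837731 -0.25117452  0.20670284] [ 6.84731035e-01  7.28795855e-01 -8.61515201e-05 -6.32658112e-05] 0.7486887898286678
0.95 [208. 266.] 0.018 c 401.5 -371.5 20.0 [195. 177. 122.]
0.89 [188. 331.] 0.0119 c 381.2 -462.6 17.0 [178.  80.   7.]
0.79 [220. 176.] 0.0181 c 411.4 -261.3 19.9 [205. 187. 130.]
0.65 [298. 278.] 0.0179 c 508.2 -379.6 20.1 [205. 188. 132.]
0.48 [325. 336.] 0.0115 c 547.1 -459.3 7.5 [ 25. 108. 104.]
cone 0.49 [265.4, 220.0] [ 0.46439068 -0.30499097  0.02      ]
```

View pics/w9.png

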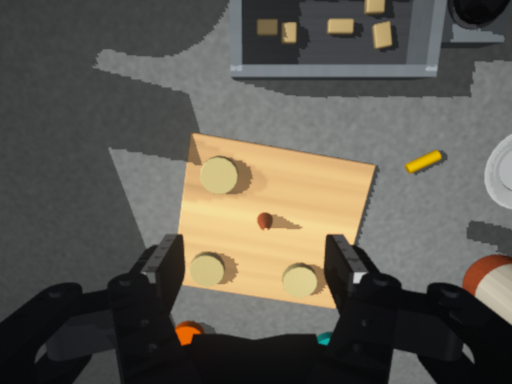

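step_arm:
  rows:
    - {"travel": [-0.62,-0.15,-0.9],"delta_rot": [0,0,0],"grip": 0.5}
    - {"travel": [-0.62,-0.15,-0.9],"delta_rot": [0,0,0],"grip": 0.5}
    - {"travel": [0,0,-0.9],"delta_rot": [0,0,0],"grip": 0.5}
    - {"travel": [0,0,-0.9],"delta_rot": [0,0,0],"grip": 0.5}
    - {"travel": [0,0,-0.9],"delta_rot": [0,0,0],"grip": 0.5}
    - {"travel": [0,0,-0.8],"delta_rot": [0,0,0],"grip": 0.5}
    - {"travel": [0,0,-0.7],"delta_rot": [0,0,0],"grip": 0.5}
    - {"travel": [0,0,-0.4],"delta_rot": [0,0,0],"grip": 0.5}
    - {"travel": [0,0,-0.15],"delta_rot": [0,0,0],"grip": 0.5}
    - {"travel": [0,0,0],"delta_rot": [0,0,0],"grip": 0.5}

```text
t: 29.58
eef_pos: [0.4125, -0.2592, 0.0103]
orientation: [0.684, 0.729, -0.0, 0.0]
wrist_force: [0.3, -0.1, 0.7]
grip_width: 0.749
grasp_force: 0.0
```

step_arm:
  rows:
    - {"travel": [0,0,0],"delta_rot": [0,0,0],"grip": -0.3}
    - {"travel": [0,0,0],"delta_rot": [0,0,0],"grip": -0.3}
    - {"travel": [0,0,0],"delta_rot": [0,0,0],"grip": -0.3}
    - {"travel": [0,0,0],"delta_rot": [0,0,0],"grip": -0.3}

```text
t: 30.08
eef_pos: [0.4126, -0.2594, 0.011]
orientation: [0.684, 0.729, 0.0, 0.001]
wrist_force: [-1.1, 1.5, 10.4]
grip_width: 0.44
grasp_force: 38.9
```

step_arm:
  rows:
    - {"travel": [0,0,0.4],"delta_rot": [0,0,0],"grip": -0.3}
    - {"travel": [0,0,0.9],"delta_rot": [0,0,0],"grip": -0.3}
    - {"travel": [0,0,0.9],"delta_rot": [0,0,0],"grip": -0.3}
    - {"travel": [0,0,0.9],"delta_rot": [0,0,0],"grip": -0.3}
    - {"travel": [0,0,0.9],"delta_rot": [0,0,0],"grip": -0.3}
    - {"travel": [0,0,0],"delta_rot": [0,0,0],"grip": -0.3}

```text
t: 30.82
eef_pos: [0.4131, -0.2599, 0.1325]
orientation: [0.684, 0.729, 0.0, 0.002]
wrist_force: [0.2, -0.3, -0.9]
grip_width: 0.439
grasp_force: 40.1
```

step_arm:
  rows:
    - {"travel": [0.28,0.9,0],"delta_rot": [0,0,0],"grip": -0.3}
    - {"travel": [0.28,1,0],"delta_rot": [0,0,0],"grip": -0.3}
    - {"travel": [0.28,1,0],"delta_rot": [0,0,0],"grip": -0.3}
    - {"travel": [0.28,1,0],"delta_rot": [0,0,0],"grip": -0.3}
    - {"travel": [0.28,1,0],"delta_rot": [0,0,0],"grip": -0.3}
    - {"travel": [0.28,1,0],"delta_rot": [0,0,0],"grip": -0.3}
    - {"travel": [0.28,1,0],"delta_rot": [0,0,0],"grip": -0.3}
    - {"travel": [0.28,1,0],"delta_rot": [0,0,0],"grip": -0.3}
    - {"travel": [0.28,1,0],"delta_rot": [0,0,0],"grip": -0.3}
    - {"travel": [0.28,1,0],"delta_rot": [0,0,0],"grip": -0.3}

```text
t: 32.08
eef_pos: [0.4961, 0.0388, 0.1298]
orientation: [0.684, 0.729, -0.0, -0.0]
wrist_force: [-0.2, -0.7, -0.3]
grip_width: 0.439
grasp_force: 40.1
```

step_arm:
  rows:
    - {"travel": [0,1,0],"delta_rot": [0,0,0],"grip": -0.3}
    - {"travel": [0,0.1,-0.9],"delta_rot": [0,0,0],"grip": -0.3}
    - {"travel": [0,0,-0.9],"delta_rot": [0,0,0],"grip": -0.3}
    - {"travel": [0,0,0],"delta_rot": [0,0,0],"grip": -0.3}

```text
t: 32.58
eef_pos: [0.4947, 0.0709, 0.0747]
orientation: [0.684, 0.729, -0.001, -0.001]
wrist_force: [0.4, 0.0, -0.0]
grip_width: 0.437
grasp_force: 40.2
```

step_arm:
  rows:
    - {"travel": [0,0,-0.7],"delta_rot": [0,0,0],"grip": -0.3}
    - {"travel": [0,0,-0.35],"delta_rot": [0,0,0],"grip": -0.3}
    - {"travel": [0,0,-0.08],"delta_rot": [0,0,0],"grip": -0.3}
    - {"travel": [0,0,0],"delta_rot": [0,0,0],"grip": -0.3}

```text
t: 33.08
eef_pos: [0.4965, 0.0708, 0.0428]
orientation: [0.684, 0.729, 0.0, 0.0]
wrist_force: [-0.1, -0.1, -0.1]
grip_width: 0.436
grasp_force: 40.2
```

step_arm:
  rows:
    - {"travel": [0,0,0],"delta_rot": [0,0,0],"grip": 0.4}
    - {"travel": [0,0,0],"delta_rot": [0,0,0],"grip": 0.4}
    - {"travel": [0,0,0.4],"delta_rot": [0,0,0],"grip": 0.4}
    - {"travel": [0,0,0.9],"delta_rot": [0,0,0],"grip": 0.4}
    - {"travel": [0,0,0.9],"delta_rot": [0,0,0],"grip": 0.4}
    - {"travel": [0,0,0.9],"delta_rot": [0,0,0],"grip": 0.4}
    - {"travel": [0,0,0.9],"delta_rot": [0,0,0],"grip": 0.4}
    - {"travel": [0,0,0],"delta_rot": [0,0,0],"grip": 0.4}

```text
t: 34.08
eef_pos: [0.4973, 0.0708, 0.1647]
orientation: [0.684, 0.729, 0.001, 0.001]
wrist_force: [-0.1, 0.1, -0.1]
grip_width: 0.696
grasp_force: 0.0
```

```bash
cat > td.py <<'E'
from h import *
p,d,i=shot('top','tx'); c=cloud(d,i); o=env.observe(); print(o['eef_pos'])
for r in env.outline_of('top','disc0'):
    m=r['region']&(d>0); q=c[m]; print(round(r['p'],2),np.median(q,0).round(4),w2j(np.median(q,0)).round(),p[r['region']].mean(0).round())
E
python3 td.py; python3 discs.py w10
```

```text
[0.49669025 0.07081287 0.16338702]
0.73 [ 0.299  -0.4294  0.0114] [-229. -437.] [ 80.  41. 105.]
0.69 [ 0.5311 -0.0352  0.0348] [ 27. -58.] [168. 170. 172.]
0.66 [ 0.3814 -0.4668  0.011 ] [-149. -479.] [236. 139.  58.]
0.65 [ 0.5087 -0.3762  0.0176] [ -16. -397.] [237. 227. 180.]
0.63 [0.4953 0.0593 0.046 ] [-2. 39.] [233. 223. 175.]
0.46 [ 0.556  -0.4719  0.0114] [  25. -495.] [ 67. 191. 187.]
0.45 [ 0.4021 -0.3693  0.0177] [-122. -383.] [235. 225. 177.]
[0.49623129 0.07081885 0.1625537 ] [6.84193044e-01 7.29300896e-01 1.87690239e-04 2.12333014e-04] 0.7044466721416438
0.73 [256. 184.] 0.0471 c 496.3 69.2 19.8 [171. 160. 118.]
```

step_arm:
  rows:
    - {"travel": [-0.21,-0.98,0],"delta_rot": [0,0,0],"grip": 0.4}
    - {"travel": [-0.21,-0.98,0],"delta_rot": [0,0,0],"grip": 0.4}
    - {"travel": [-0.21,-0.98,0],"delta_rot": [0,0,0],"grip": 0.4}
    - {"travel": [-0.21,-0.98,0],"delta_rot": [0,0,0],"grip": 0.4}
    - {"travel": [-0.21,-0.98,0],"delta_rot": [0,0,0],"grip": 0.4}
    - {"travel": [-0.21,-0.98,0],"delta_rot": [0,0,0],"grip": 0.4}
    - {"travel": [-0.21,-0.98,0],"delta_rot": [0,0,0],"grip": 0.4}
    - {"travel": [-0.21,-0.98,0],"delta_rot": [0,0,0],"grip": 0.4}

```text
t: 35.33
eef_pos: [0.4453, -0.1652, 0.1617]
orientation: [0.684, 0.729, -0.0, -0.001]
wrist_force: [0.1, 0.2, -0.6]
grip_width: 0.7
grasp_force: 0.0
```

step_arm:
  rows:
    - {"travel": [-0.21,-0.98,0],"delta_rot": [0,0,0],"grip": 0.4}
    - {"travel": [-0.21,-0.98,0],"delta_rot": [0,0,0],"grip": 0.4}
    - {"travel": [-0.21,-0.98,0],"delta_rot": [0,0,0],"grip": 0.4}
    - {"travel": [-0.21,-0.98,0],"delta_rot": [0,0,0],"grip": 0.4}
    - {"travel": [-0.21,-0.98,0],"delta_rot": [0,0,0],"grip": 0.4}
    - {"travel": [-0.21,-0.98,0],"delta_rot": [0,0,0],"grip": 0.4}
    - {"travel": [-0.21,-0.98,0],"delta_rot": [0,0,0],"grip": 0.4}
    - {"travel": [0,0,0],"delta_rot": [0,0,0],"grip": 0.4}

```text
t: 36.33
eef_pos: [0.4012, -0.3715, 0.1614]
orientation: [0.685, 0.729, 0.0, -0.001]
wrist_force: [0.3, 0.7, -1.1]
grip_width: 0.7
grasp_force: 0.0
```

```bash
python3 discs.py w11
```

```text
[ 0.40116503 -0.37149319  0.16141574] [ 6.84929298e-01  7.28609331e-01  2.89642489e-06 -5.46384726e-04] 0.7004234338707676
0.95 [405. 277.] 0.0119 c 556.7 -469.1 17.5 [ 15. 146. 141.]
0.92 [257. 174.] 0.018 c 401.4 -372.2 19.7 [209. 191. 133.]
0.9 [227. 270.] 0.012 c 379.5 -470.3 20.0 [214. 102.  12.]
0.66 [145. 229.] 0.0121 c 298.9 -432.9 20.0 [58. 28. 77.]
0.63 [370. 191.] 0.0179 c 507.8 -379.9 20.1 [210. 194. 136.]
cone 0.85 [327.0, 115.5] [ 0.45888308 -0.31089542  0.02      ]
```

step_arm:
  rows:
    - {"travel": [0,0,-0.9],"delta_rot": [0,0,0],"grip": 0.4}
    - {"travel": [0,0,-0.9],"delta_rot": [0,0,0],"grip": 0.4}
    - {"travel": [0,0,-0.9],"delta_rot": [0,0,0],"grip": 0.4}
    - {"travel": [0,0,-0.9],"delta_rot": [0,0,0],"grip": 0.4}
    - {"travel": [0,0,-0.8],"delta_rot": [0,0,0],"grip": 0.4}
    - {"travel": [0,0,-0.45],"delta_rot": [0,0,0],"grip": 0.4}
    - {"travel": [0,0,-0.17],"delta_rot": [0,0,0],"grip": 0.4}
    - {"travel": [0,0,0],"delta_rot": [0,0,0],"grip": 0.4}

```text
t: 37.48
eef_pos: [0.4019, -0.3701, 0.012]
orientation: [0.684, 0.729, -0.0, 0.0]
wrist_force: [-0.5, 0.3, 0.0]
grip_width: 0.701
grasp_force: 0.0
```

step_arm:
  rows:
    - {"travel": [0,0,0],"delta_rot": [0,0,0],"grip": -0.3}
    - {"travel": [0,0,0],"delta_rot": [0,0,0],"grip": -0.3}
    - {"travel": [0,0,0],"delta_rot": [0,0,0],"grip": -0.3}
    - {"travel": [0,0,0],"delta_rot": [0,0,0],"grip": -0.3}

```text
t: 37.98
eef_pos: [0.4021, -0.3705, 0.0127]
orientation: [0.684, 0.729, -0.0, 0.001]
wrist_force: [-1.6, 2.0, 9.7]
grip_width: 0.436
grasp_force: 39.0
```

step_arm:
  rows:
    - {"travel": [0,0,0.4],"delta_rot": [0,0,0],"grip": -0.3}
    - {"travel": [0,0,0.9],"delta_rot": [0,0,0],"grip": -0.3}
    - {"travel": [0,0,0.9],"delta_rot": [0,0,0],"grip": -0.3}
    - {"travel": [0,0,0.9],"delta_rot": [0,0,0],"grip": -0.3}
    - {"travel": [0,0,0.9],"delta_rot": [0,0,0],"grip": -0.3}
    - {"travel": [0,0,0],"delta_rot": [0,0,0],"grip": -0.3}

```text
t: 38.72
eef_pos: [0.4025, -0.3711, 0.1342]
orientation: [0.684, 0.729, -0.0, 0.002]
wrist_force: [-1.2, 0.2, 0.2]
grip_width: 0.433
grasp_force: 40.1
```

step_arm:
  rows:
    - {"travel": [0.232,0.933,0],"delta_rot": [0,0,0],"grip": -0.3}
    - {"travel": [0.232,0.933,0],"delta_rot": [0,0,0],"grip": -0.3}
    - {"travel": [0.232,0.933,0],"delta_rot": [0,0,0],"grip": -0.3}
    - {"travel": [0.232,0.933,0],"delta_rot": [0,0,0],"grip": -0.3}
    - {"travel": [0.232,0.933,0],"delta_rot": [0,0,0],"grip": -0.3}
    - {"travel": [0.232,0.933,0],"delta_rot": [0,0,0],"grip": -0.3}
    - {"travel": [0.232,0.933,0],"delta_rot": [0,0,0],"grip": -0.3}

```text
t: 39.6
eef_pos: [0.4503, -0.1732, 0.1314]
orientation: [0.684, 0.729, -0.0, -0.0]
wrist_force: [-0.1, -0.4, -0.7]
grip_width: 0.435
grasp_force: 40.1
```

step_arm:
  rows:
    - {"travel": [0.232,0.933,0],"delta_rot": [0,0,0],"grip": -0.3}
    - {"travel": [0.232,0.933,0],"delta_rot": [0,0,0],"grip": -0.3}
    - {"travel": [0.232,0.933,0],"delta_rot": [0,0,0],"grip": -0.3}
    - {"travel": [0.232,0.933,0],"delta_rot": [0,0,0],"grip": -0.3}
    - {"travel": [0.232,0.933,0],"delta_rot": [0,0,0],"grip": -0.3}
    - {"travel": [0.232,0.933,0],"delta_rot": [0,0,0],"grip": -0.3}
    - {"travel": [0.232,0.933,0],"delta_rot": [0,0,0],"grip": -0.3}
    - {"travel": [0,0,-0.9],"delta_rot": [0,0,0],"grip": -0.3}
    - {"travel": [0,0,-0.9],"delta_rot": [0,0,0],"grip": -0.3}
    - {"travel": [0,0,0],"delta_rot": [0,0,0],"grip": -0.3}

```text
t: 40.85
eef_pos: [0.4977, 0.0219, 0.0763]
orientation: [0.684, 0.729, -0.001, -0.001]
wrist_force: [-0.4, 0.3, -0.1]
grip_width: 0.431
grasp_force: 40.2
```

step_arm:
  rows:
    - {"travel": [0,0,-0.7],"delta_rot": [0,0,0],"grip": -0.3}
    - {"travel": [0,0,-0.35],"delta_rot": [0,0,0],"grip": -0.3}
    - {"travel": [0,0,-0.07],"delta_rot": [0,0,0],"grip": -0.3}
    - {"travel": [0,0,0],"delta_rot": [0,0,0],"grip": -0.3}

```text
t: 41.35
eef_pos: [0.4995, 0.0216, 0.0446]
orientation: [0.684, 0.729, 0.0, 0.0]
wrist_force: [0.5, -0.4, 0.4]
grip_width: 0.433
grasp_force: 40.2
```

step_arm:
  rows:
    - {"travel": [0,0,0],"delta_rot": [0,0,0],"grip": 0.4}
    - {"travel": [0,0,0],"delta_rot": [0,0,0],"grip": 0.4}
    - {"travel": [0,0,0.4],"delta_rot": [0,0,0],"grip": 0.4}
    - {"travel": [0,0,0.9],"delta_rot": [0,0,0],"grip": 0.4}
    - {"travel": [0,0,0.9],"delta_rot": [0,0,0],"grip": 0.4}
    - {"travel": [0,0,0.9],"delta_rot": [0,0,0],"grip": 0.4}
    - {"travel": [0,0,0.9],"delta_rot": [0,0,0],"grip": 0.4}
    - {"travel": [0,0,0],"delta_rot": [0,0,0],"grip": 0.4}

```text
t: 42.35
eef_pos: [0.5002, 0.0216, 0.1665]
orientation: [0.684, 0.729, 0.001, 0.002]
wrist_force: [-0.3, 0.8, 0.5]
grip_width: 0.701
grasp_force: 0.0
```

```bash
python3 td.py; python3 discs.py w12
```

```text
[0.49965283 0.0216211  0.16519808]
0.71 [ 0.5563 -0.4719  0.0113] [  25. -495.] [ 63. 188. 184.]
0.69 [ 0.5085 -0.3763  0.0173] [ -16. -397.] [237. 226. 179.]
0.65 [ 0.3811 -0.4664  0.0108] [-149. -479.] [235. 138.  57.]
0.58 [ 0.2995 -0.4281  0.0109] [-228. -435.] [ 78.  42. 100.]
[0.49917653 0.0216635  0.16435271] [6.84209933e-01 7.29285053e-01 1.58817193e-04 2.32157936e-04] 0.6982536638160122
0.95 [254. 124.] 0.0471 c 496.1 68.8 19.9 [164. 153. 112.]
0.78 [258. 184.] 0.0471 c 499.2 20.0 19.9 [208. 194. 142.]
```

step_arm:
  rows:
    - {"travel": [0.02,-0.952,0],"delta_rot": [0,0,0],"grip": 0.4}
    - {"travel": [0.02,-0.952,0],"delta_rot": [0,0,0],"grip": 0.4}
    - {"travel": [0.02,-0.952,0],"delta_rot": [0,0,0],"grip": 0.4}
    - {"travel": [0.02,-0.952,0],"delta_rot": [0,0,0],"grip": 0.4}
    - {"travel": [0.02,-0.952,0],"delta_rot": [0,0,0],"grip": 0.4}
    - {"travel": [0.02,-0.952,0],"delta_rot": [0,0,0],"grip": 0.4}
    - {"travel": [0.02,-0.952,0],"delta_rot": [0,0,0],"grip": 0.4}

```text
t: 43.48
eef_pos: [0.5031, -0.1791, 0.1635]
orientation: [0.684, 0.729, -0.0, -0.001]
wrist_force: [0.1, 0.4, -0.5]
grip_width: 0.695
grasp_force: 0.0
```

step_arm:
  rows:
    - {"travel": [0.02,-0.952,0],"delta_rot": [0,0,0],"grip": 0.4}
    - {"travel": [0.02,-0.952,0],"delta_rot": [0,0,0],"grip": 0.4}
    - {"travel": [0.02,-0.952,0],"delta_rot": [0,0,0],"grip": 0.4}
    - {"travel": [0.02,-0.952,0],"delta_rot": [0,0,0],"grip": 0.4}
    - {"travel": [0.02,-0.952,0],"delta_rot": [0,0,0],"grip": 0.4}
    - {"travel": [0.02,-0.952,0],"delta_rot": [0,0,0],"grip": 0.4}
    - {"travel": [0.02,-0.952,0],"delta_rot": [0,0,0],"grip": 0.4}
    - {"travel": [0,0,0],"delta_rot": [0,0,0],"grip": 0.4}

```text
t: 44.48
eef_pos: [0.5072, -0.3796, 0.1629]
orientation: [0.685, 0.729, -0.0, -0.001]
wrist_force: [-0.5, -0.4, 0.2]
grip_width: 0.7
grasp_force: 0.0
```

```bash
python3 discs.py w13
```

```text
[ 0.50716096 -0.37956773  0.16291101] [ 6.84852176e-01  7.28681718e-01 -6.86489968e-05 -6.67960439e-04] 0.7004284743547056
0.95 [296. 270.] 0.012 c 556.0 -475.4 20.0 [ 23. 136. 132.]
0.92 [255. 176.] 0.0181 c 507.8 -379.9 19.9 [188. 170. 116.]
0.78 [122. 256.] 0.012 c 379.7 -470.1 20.2 [184.  80.   6.]
0.74 [ 37. 214.] 0.0121 c 299.1 -432.9 20.1 [45. 19. 62.]
cone 0.67 [211.6, 98.5] [ 0.4662595  -0.31141951  0.02      ]
```

Aligned; descend 152 mm, grip, lift.

step_arm:
  rows:
    - {"travel": [0,0,-0.9],"delta_rot": [0,0,0],"grip": 0.4}
    - {"travel": [0,0,-0.9],"delta_rot": [0,0,0],"grip": 0.4}
    - {"travel": [0,0,-0.9],"delta_rot": [0,0,0],"grip": 0.4}
    - {"travel": [0,0,-0.9],"delta_rot": [0,0,0],"grip": 0.4}
    - {"travel": [0,0,-0.8],"delta_rot": [0,0,0],"grip": 0.4}
    - {"travel": [0,0,-0.5],"delta_rot": [0,0,0],"grip": 0.4}
    - {"travel": [0,0,-0.17],"delta_rot": [0,0,0],"grip": 0.4}
    - {"travel": [0,0,0],"delta_rot": [0,0,0],"grip": 0.4}

```text
t: 45.62
eef_pos: [0.5078, -0.3781, 0.0123]
orientation: [0.684, 0.729, -0.0, 0.0]
wrist_force: [1.0, 0.8, 0.4]
grip_width: 0.701
grasp_force: 0.0
```

step_arm:
  rows:
    - {"travel": [0,0,0],"delta_rot": [0,0,0],"grip": -0.3}
    - {"travel": [0,0,0],"delta_rot": [0,0,0],"grip": -0.3}
    - {"travel": [0,0,0],"delta_rot": [0,0,0],"grip": -0.3}
    - {"travel": [0,0,0],"delta_rot": [0,0,0],"grip": -0.3}

```text
t: 46.12
eef_pos: [0.508, -0.3785, 0.0132]
orientation: [0.684, 0.729, 0.0, 0.001]
wrist_force: [-1.7, 1.2, 6.4]
grip_width: 0.435
grasp_force: 39.2
```

step_arm:
  rows:
    - {"travel": [0,0,0.4],"delta_rot": [0,0,0],"grip": -0.3}
    - {"travel": [0,0,0.9],"delta_rot": [0,0,0],"grip": -0.3}
    - {"travel": [0,0,0.9],"delta_rot": [0,0,0],"grip": -0.3}
    - {"travel": [0,0,0.9],"delta_rot": [0,0,0],"grip": -0.3}
    - {"travel": [0,0,0.9],"delta_rot": [0,0,0],"grip": -0.3}
    - {"travel": [0,0,0],"delta_rot": [0,0,0],"grip": -0.3}

```text
t: 46.88
eef_pos: [0.5085, -0.379, 0.1348]
orientation: [0.684, 0.729, -0.0, 0.002]
wrist_force: [0.1, 0.2, -0.5]
grip_width: 0.431
grasp_force: 40.1
```

step_arm:
  rows:
    - {"travel": [-0.01,0.972,0],"delta_rot": [0,0,0],"grip": -0.3}
    - {"travel": [-0.01,0.972,0],"delta_rot": [0,0,0],"grip": -0.3}
    - {"travel": [-0.01,0.972,0],"delta_rot": [0,0,0],"grip": -0.3}
    - {"travel": [-0.01,0.972,0],"delta_rot": [0,0,0],"grip": -0.3}
    - {"travel": [-0.01,0.972,0],"delta_rot": [0,0,0],"grip": -0.3}
    - {"travel": [-0.01,0.972,0],"delta_rot": [0,0,0],"grip": -0.3}

```text
t: 47.62
eef_pos: [0.5054, -0.2021, 0.1316]
orientation: [0.684, 0.729, -0.0, -0.0]
wrist_force: [0.8, 0.6, -0.7]
grip_width: 0.435
grasp_force: 40.1
```

step_arm:
  rows:
    - {"travel": [-0.01,0.972,0],"delta_rot": [0,0,0],"grip": -0.3}
    - {"travel": [-0.01,0.972,0],"delta_rot": [0,0,0],"grip": -0.3}
    - {"travel": [-0.01,0.972,0],"delta_rot": [0,0,0],"grip": -0.3}
    - {"travel": [-0.01,0.972,0],"delta_rot": [0,0,0],"grip": -0.3}
    - {"travel": [-0.01,0.972,0],"delta_rot": [0,0,0],"grip": -0.3}
    - {"travel": [-0.01,0.972,0],"delta_rot": [0,0,0],"grip": -0.3}
    - {"travel": [0,0,-0.9],"delta_rot": [0,0,0],"grip": -0.3}
    - {"travel": [0,0,-0.9],"delta_rot": [0,0,0],"grip": -0.3}
    - {"travel": [0,0,0],"delta_rot": [0,0,0],"grip": -0.3}

```text
t: 48.75
eef_pos: [0.5026, -0.0279, 0.0766]
orientation: [0.684, 0.729, -0.001, -0.002]
wrist_force: [-0.3, 1.0, 0.6]
grip_width: 0.436
grasp_force: 40.2
```

step_arm:
  rows:
    - {"travel": [0,0,-0.7],"delta_rot": [0,0,0],"grip": -0.3}
    - {"travel": [0,0,-0.35],"delta_rot": [0,0,0],"grip": -0.3}
    - {"travel": [0,0,-0.07],"delta_rot": [0,0,0],"grip": -0.3}
    - {"travel": [0,0,0],"delta_rot": [0,0,0],"grip": -0.3}

```text
t: 49.25
eef_pos: [0.5043, -0.0283, 0.0449]
orientation: [0.684, 0.729, 0.0, 0.0]
wrist_force: [-0.2, -0.0, -0.3]
grip_width: 0.432
grasp_force: 40.2
```

step_arm:
  rows:
    - {"travel": [0,0,0],"delta_rot": [0,0,0],"grip": 0.4}
    - {"travel": [0,0,0],"delta_rot": [0,0,0],"grip": 0.4}
    - {"travel": [0,0,0.4],"delta_rot": [0,0,0],"grip": 0.4}
    - {"travel": [0,0,0.9],"delta_rot": [0,0,0],"grip": 0.4}
    - {"travel": [0,0,0.9],"delta_rot": [0,0,0],"grip": 0.4}
    - {"travel": [0,0,0.9],"delta_rot": [0,0,0],"grip": 0.4}
    - {"travel": [0,0,0.9],"delta_rot": [0,0,0],"grip": 0.4}

```text
t: 50.12
eef_pos: [0.504, -0.0282, 0.1662]
orientation: [0.684, 0.729, 0.0, 0.0]
wrist_force: [-0.1, 0.2, -1.0]
grip_width: 0.701
grasp_force: 0.0
```

step_arm:
  rows:
    - {"travel": [0.9,0.4,0.5],"delta_rot": [0,0,0],"grip": 0.4}
    - {"travel": [0.9,0.4,0.5],"delta_rot": [0,0,0],"grip": 0.4}
    - {"travel": [0.9,0.4,0.5],"delta_rot": [0,0,0],"grip": 0.4}
    - {"travel": [0.9,0,0],"delta_rot": [0,0,0],"grip": 0.4}
    - {"travel": [0,0,0],"delta_rot": [0,0,0],"grip": 0.4}
    - {"travel": [0,0,0],"delta_rot": [0,0,0],"grip": 0.4}

```text
t: 50.88
eef_pos: [0.6114, 0.0077, 0.2097]
orientation: [0.684, 0.729, -0.0, -0.0]
wrist_force: [-0.1, 0.1, 0.7]
grip_width: 0.703
grasp_force: 0.0
```

```bash
python3 discs.py w14; python3 td.py
python3 - <<'E'
from h import *
z=np.load('pics/w14.npz');p=z['p'];cv2.imwrite('pics/w14.png',p[:,:,::-1])
c=env.search_frame('wrist','mark_fin');print(c[:1],env.camera_info('wrist')['cam_to_world'][:,3])
u,v=[int(x) for x in c[0]['pixel']];u0=max(0,u-40);v0=max(0,v-30);print(u0,v0)
b=cv2.resize(p[v0:v+30,u0:u+40],(400,300),interpolation=cv2.INTER_NEAREST)
cv2.imwrite('pics/fin.png',np.hstack([cv2.resize(p,(400,300)),b])[:,:,::-1])
E
```

```text
[0.61141241 0.00773546 0.20972846] [ 6.84214699e-01  7.29280622e-01 -9.73169382e-05 -1.00835871e-04] 0.7027581695752287
0.85 [ 92. 157.] 0.0471 c 453.7 13.6 20.0 [208. 195. 142.]
0.73 [198. 253.] 0.0159 c 551.4 -92.8 7.6 [196. 174. 127.]
0.7 [145. 200.] 0.0471 c 504.4 -29.8 20.1 [212. 200. 149.]
0.6 [133.  96.] 0.0472 c 496.5 68.7 19.9 [177. 166. 122.]
[0.61143086 0.0076983  0.20976057]
0.71 [ 0.7369 -0.2356  0.0087] [ 220. -271.] [221. 222. 222.]
0.66 [ 0.2996 -0.4286  0.0111] [-228. -436.] [ 79.  43. 102.]
0.53 [ 0.3812 -0.4666  0.0109] [-149. -479.] [238. 140.  58.]
0.5 [ 0.5558 -0.4714  0.0115] [  25. -495.] [ 68. 193. 189.]
0.45 [ 0.5039 -0.0278  0.0465] [  1. -49.] [241. 233. 190.]
[{'pixel': [291.3, 170.5], 'p': 0.77}] [0.60663916 0.07292897 0.3517669  1.        ]
251 140
```

View pics/fin.png

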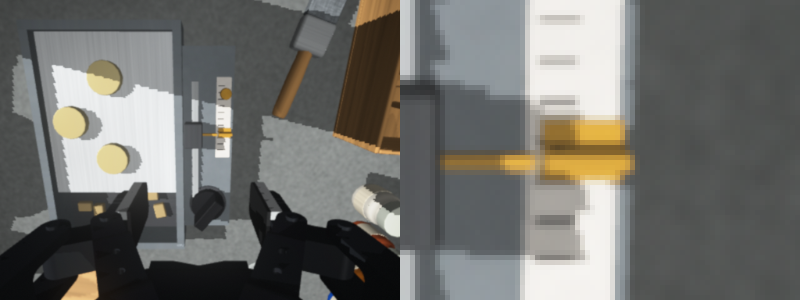

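Run:
```python
from h import *
for u,v,z in [(276.8,172,.0465),(281,173,.053),(292,173,.053),(285,164,.038)]: print(w2j(pix2w('wrist',u,v,z=z)))
b=np.load('pics/w14.npz')['p'][162:180,272:298]
for r in range(18): print(162+r,' '.join('%3d'%x for x in b[r,:,2]), '|', b[r,4],b[r,10],b[r,16])
z=np.load('pics/tx.npz');d=z['d'];c=cloud(d,env.camera_info('top'));q=c[d>0]
s=q[(q[:,2]>.056)&(q[:,2]<.07)&(np.hypot(q[:,0]-.498,q[:,1]-.312)<.08)]; print('scraper',len(s),s.mean(0))
```

```text
[131.40900206 -18.87733777]
[134.89083306 -18.45460483]
[145.16932433 -18.43153926]
[139.8391051  -12.69674318]
162  96  96  96 106 134 157 160 176 195 197 196 195 195 195 198 220 233 235 235 236 237 236 219 173 152 126 | [138 137 134] [208 204 196] [240 237 233]
163  95  95  97 106 133 153 147 134 129 129 128 129 128 130 135 166 194 199 200 201 202 200 176 146 150 127 | [137 136 133] [156 146 128] [230 218 194]
164  94  94  96 106 133 153 140 105  78  74  74  73  74  78  87 101 116 119 120 120 121 119 106 114 141 124 | [136 136 133] [144 118  74] [226 189 116]
165  95  95  95 106 133 152 139  97  58  51  50  51  50  55  64  71  73  73  73  73  73  73  73  91 114 104 | [137 135 133] [146 111  50] [229 181  73]
166  94  95  96 105 133 152 137  96  55  48  49  49  48  49  59  67  68  69  68  68  69  68  70  80  92  89 | [136 135 133] [148 112  49] [230 181  68]
167  95  95  96 105 133 145 123  84  52  48  49  48  48  49  57  67  68  68  67  67  67  67  69  78  89  87 | [136 135 133] [145 110  49] [228 179  68]
168  95  95  95 104 132 147 119  71  47  44  42  43  43  45  51  56  56  56 
[... 1091 characters left out ...]
8 | [145 142 135] [135 105  55] [232 196 115]
176  96  97  98 113 137 141 119 106 103 102 103 102 102 106 124 171 204 207 207 207 186 149 121  98  95  89 | [141 140 137] [130 118 103] [237 228 204]
177  97  97  99 112 138 149 144 143 144 144 144 145 144 144 152 181 220 234 235 235 229 210 174 137 122 101 | [143 141 138] [154 151 144] [231 227 220]
178  97  97  99 113 139 155 157 157 158 158 159 159 159 157 157 165 209 235 237 238 237 228 192 157 138 107 | [143 142 139] [168 164 159] [220 216 209]
179  97  98  99 114 140 156 159 160 159 160 160 160 160 158 158 164 207 236 238 238 238 228 189 158 140 109 | [145 144 140] [169 165 160] [219 214 207]
scraper 185 [0.49988227 0.31106716 0.06125247]
```

step_arm:
  rows:
    - {"travel": [0.4,-0.7,0],"delta_rot": [0,0,0],"grip": 0.4}
    - {"travel": [0.4,-0.7,-0.5],"delta_rot": [0,0,0],"grip": 0.4}
    - {"travel": [0,-0.6,-0.8],"delta_rot": [0,0,0],"grip": 0.4}
    - {"travel": [0,0,-0.8],"delta_rot": [0,0,0],"grip": 0.4}
    - {"travel": [0,0,-0.4],"delta_rot": [0,0,0],"grip": 0.4}
    - {"travel": [0,0,0],"delta_rot": [0,0,0],"grip": 0.4}
    - {"travel": [0,0,0],"delta_rot": [0,0,0],"grip": 0.4}

```text
t: 52.05
eef_pos: [0.6365, -0.0524, 0.1351]
orientation: [0.684, 0.729, 0.0, 0.0]
wrist_force: [0.4, 0.1, -0.4]
grip_width: 0.703
grasp_force: 0.0
```

Run:
```python
from h import *
p,d,i=shot('wrist','w15'); c=env.search_frame('wrist','mark_fin')[0];print(c,i['cam_to_world'][:3,3])
m=orange(p); u,v=[int(x) for x in c['pixel']]
for x in range(u-32,u+18,2):
    y=np.where(m[v-30:v+30,x])[0]+v-30
    if len(y): print(x,y.min(),y.max(),len(y),'bright',[int(k) for k in y if p[k,x,0]>185],end='; ')
```

```text
{'pixel': [269.7, 105.1], 'p': 0.97} [0.631343   0.01285794 0.27715041]
237 105 107 3 bright []; 239 105 107 3 bright []; 241 105 107 3 bright []; 243 105 107 3 bright []; 245 105 107 3 bright []; 247 105 107 3 bright [106, 107]; 249 105 108 4 bright [105, 106, 107, 108]; 251 105 108 4 bright [105, 106, 107, 108]; 253 105 108 4 bright [105, 106, 107, 108]; 255 106 107 2 bright [106, 107]; 259 99 113 15 bright [104, 105, 106, 107]; 261 98 114 17 bright [104, 105, 106, 107, 108]; 263 98 114 17 bright [104, 105, 106, 107, 108]; 265 98 114 17 bright [104, 105, 106, 107, 108]; 267 98 114 17 bright [98, 99, 104, 105, 106, 107, 108, 112, 113]; 269 97 113 17 bright [97, 98, 99, 100, 101, 102, 103, 104, 105, 106, 107, 108, 112, 113]; 271 98 113 16 bright [98, 99, 100, 101, 102, 103, 104, 105, 106, 107, 108, 112, 113]; 273 98 113 16 bright [98, 99, 100, 101, 102, 103, 104, 105, 106, 107, 108, 112, 113]; 275 98 113 16 bright [98, 99, 100, 101, 102, 103, 104, 105, 106, 107, 108, 112, 113]; 277 98 113 16 bright [98, 99, 100, 101, 102, 103, 104, 105, 106, 107, 108, 112, 113]; 279 98 113 16 bright [98, 99, 100, 101, 102, 103, 104, 105, 106, 107, 108, 112, 113]; 281 103 108 6 bright [104, 105, 106, 107];
```

Run:
```python
from station import env
print(env.close_job())
```

```text
the job is handed in; nothing more can be done
None
```

I handed the job in at about 52 s. By my last camera checks all 5 chips are in the trough, the scraper stands on its mat, the pointer is about 0.3 mm off the fin's line, and all 3 discs lie flat on the bed; one was found about 5 cm from where I placed it but is still wholly on the bed. The hand-in returned no verdict.

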